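# Stand the spatula in its cup and hold the station's cover flap on balance

## Robot

A 7-joint arm with a two-finger parallel gripper is mounted at the origin on a cart in front of the work surface, level with it; the furniture and walls round the work are solid. World frame = base frame: x ahead of the robot, y to its left, z up, the work surface at z = 0. Lengths are in m, angles in rad, forces in N, time in s.
With the tool pointing down it reaches from about 0.4 to 0.875 m from the base axis. Payload 6.5 kg.
Tool frame: the origin (TCP) lies on the centre line of the jaws, within the pads' length; the fingertips stand ahead of it and the grasp point (between the pads) lies 3 mm ahead of it (bot.tcp_to_tips is the z of the fingertips in the tool frame, in m); z points along the fingers, x is the direction in which the jaws open and shut, and the axes are right-handed (so a half turn about z gives the same grasp; the last joint's range is limited). The gripper opens to 85 mm and grips with 20 to 120 N. Pads are 22 mm wide; open, the fingers measure 114 mm over their backs; the gripper's body (76 mm by 85 mm) begins 54 mm behind the grasp point. The pads swing forward as they close: fully open they stand 13 mm farther back than shut.
Start: joints at [-1.306, 0.536, -0.004, 1.538, 0.003, 1.067, -0.071], TCP at [0.211, 0.615, 0.253] pointing down, gripper open.
Joint ranges: [-2.7, 2.7], [-0.37, 2.16], [-1.27, 1.26], [0.24, 2.4], [-1.31, 4.45], [0.19, 1.91], [-2.76, 2.76]. Speed limits (rad/s): [2.39, 2.39, 3.14, 3.14, 3.14, 3.14, 3.14].

## Interface

Orientations are given as a rotation vector (axis times angle).
In Python, from workcell import bot, optics gives the robot as it stands.
- The arm moves only by the tool jog_arm, never from a script. Its argument "commands" is a list of rows, each a list of 6 numbers: the shift along the world's x, y, z in m, then the turn, a rotation vector about the world's x, y, z in rad. In form: [[tx, ty, tz, wx, wy, wz], ...]. A call has 1 to 5 rows; each row shifts and turns the pose as measured when the row begins; what a row does not reach is not made up. A row lasts 1/8 s, in which the tool goes at most 62.5 mm and 10.7 degrees, less where a joint would pass 70% of its speed; a pose out of reach is approached as far as the arm can. A call is refused whole if a number of a shift passes 0.0625 or a number of a turn 0.188, either way. A call with a gripper value outside its range is refused whole. "fingers" is the finger opening in m, from 0 to 0.0854, set as the call begins (left out, the last holds). The fingers move at their own pace and stop on an object; "grip_force" is the grip in N (left out, the last holds). Time passes only in rows, so rows that do not move let the fingers close. It gives the time, the measured TCP pose, the force and the opening at its end, in the units of the state.
- bot.read_state(): the state, without advancing time (a new reading comes with each control period).
- optics.get_image(name): name is "scene" or "side" or "wrist"; returns a dict with "frame" (420x560x3 uint8, blue, green, red), "range_z" (420x560 float32, m along the optical axis (not along the pixel's ray), 0 where there is no reading), "fx", "fy", "cx", "cy" (pixels), "distortion" ([k1, k2, p1, p2, k3] as OpenCV has them; the pictures are not rectified), "origin" and "orientation" of the camera in the world. Camera axes: x right, y down, z forward; pixel columns grow to the right and rows downward; lengths in m; the calibration is good to about 2 mm. A picture is of the moment at which its call begins.
- bot.sign_off(): hands the job in, once; it reports no verdict.
Trained networks look in a picture, given as the dict that the camera call returned (one of the last four; its "shot" number tells which), for a name from the list of things; names that differ only in an ending like _2 or _b are one class to them, and where a whole thing is asked for, a point or a joint stands for the part that bears it (a point fixed in the world has none). Each returns a list of dicts, best first, with "confidence" (0 to 1); they miss things now and then, are a little off and sometimes report something else, mostly with a low value. They report only what shows in the picture. A call takes as long as a camera call.
- optics.look_for(label, picture): "at" ([x, y, z] in m, in the coordinates of the camera as it stood for that picture, good to about 4 mm: the middle of the surface that is visible of it).
- optics.masks_of(label, picture): "mask" (420x560 bool, what is visible of it).
- optics.landmark_of(label, picture): "at" ([x, y, z] in m, in the coordinates of the camera as it stood for that picture, good to about 4 mm: a listed point, or the origin of a listed thing).
The state is a dict: "t": time; "joint_positions": joint angles; "joint_vel": joint speeds; "joint_efforts": joint torques, N m; "tcp_pos": TCP position; "eef_rot": TCP orientation; "ft_force": force on the tool from outside, world axes, zero at the start; "torque": the same for the moment, N m; "grip_width": opening from 0.0 (shut) to 1.0 (fully open).
Only numpy, scipy, OpenCV 4.12 (cv2) and the standard library are available. Lean on these libraries where they do the work, as an engineer would, in place of code of your own. Each camera call takes 0.05 s, during which the arm holds its last target.

## Task

Get the utensil station ready for me to refit the missing stay of its blue cover flap: first take the red-handled spatula from its grey drip rest and stand it upright, handle down, in the station's steel cup, and let go of it. Then grip the flap, which has dropped over towards you, swing it up to its upright balance point, where it would fall neither way, and keep holding it still there, gripped between the fingers: finish like that, without letting go. Do not tip the flap over to the far side, and leave the other things on the worktop where they are.

Things in the scene. Friction and masses are not known exactly. Their poses are not given: they have to be found in the camera images.
- spatula: Loose red-handled spatula, 276 mm, 70 g. Its y runs to the handle's free end (blade at -y, 54 mm wide), x across, z thickness; origin mid-length on the flat underside. Handle: y -40 to +138 mm, 24 wide, 15 thick, free for fingers y -5 to +85. It starts in the drip rest, leaning 55 deg to the horizontal, flat face up, handle end low and near the robot, blade high and away.
- handle_end (a point): Middle of the free end of the spatula's handle (y = +138 mm, half its thickness up); axes as the spatula's.
- drip_rest: Grey drip rest, fixed; base 170 x 60 x 8 mm, origin under its middle; the spatula leans towards its +x (away from the robot). A 37 mm wide pocket with an end stop holds the lowest 35 mm of the handle; a steel wire fork, 46 mm wide and about 165 mm high, carries the handle about 155 mm from its end.
- station: Utensil station, fixed: white base plate 160 (x) x 250 (y) x 12 mm, origin under its middle, z up, +x away from the robot (turned with its yaw). The steel cup stands on its left (+y) part, the flap on its right part.
- cup_floor (a point): Middle of the inner floor of the round steel cup, 18 mm above the worktop; axes as the station's. The cup is fixed, 29 mm wide inside at its floor, 34 mm near the top, 40 mm at its flared mouth, which lies 80 mm above this point, and 47 mm wide outside. The spatula stands with its handle end on this floor and may lean up to 15 degrees.
- flap_hinge (a point): Middle of the flap's hinge axis, 40 mm above the worktop; axes as the station's; the hinge runs along the station's y.
- cover_flap: Blue flap: plain plate 110 mm wide (y), 10 thick (x), 150 high (z), about 0.25 kg. Almost frictionless hinge along its lower edge: origin on the hinge axis, z runs up the plate to the free edge. It balances upright (z vertical) and else falls to a stop 0.6 rad to either side. It starts on the stop on the robot's side. Nothing stands within 25 mm of its upper half.
- flap_edge (a point): Middle of the flap's free upper edge, 150 mm from the hinge; axes as the flap's. A good grip is across the 10 mm thickness here, fingers pointing along the plate to the hinge, about 20 mm down from the edge.
- cutter_ring_2: Bystander, to be left alone: fluted pastry ring at the back of the worktop; origin under its middle.
- drum_cornflour: Bystander, to be left alone: yellow drum at the back of the worktop; origin under its middle.
- vanilla: Bystander, to be left alone: brown bottle at the back of the worktop; origin under its middle.
- jar_turmeric: Bystander, to be left alone: yellow-capped spice jar at the back of the worktop; origin under its middle.

How it is judged:
On the way, in this order (a step that is already met when the one before it is completed fails the run):
1. the spatula stands upright in the cup, handle down, let go, while the flap still lies over towards the robot (horizontal distance between handle_end and cup_floor below 0.02 m and z of handle_end in the frame of cup_floor below 0.015 m and angle between spatula's own y axis and vertical above 2.79 rad and contact force between the fingers and spatula below 0.2 N and angle between cover_flap's own z axis and vertical above 0.4 rad), for 0.3 s.
2. the flap stands upright on its balance point, still, gripped by the fingers (angle between cover_flap's own z axis and vertical below 0.09 rad and angular speed of cover_flap below 0.1 rad/s and contact force between the fingers and cover_flap above 1 N and contact force between spatula and cover_flap below 0.1 N), for 0.5 s.
At the end, for the whole second after the job is handed in: Ends holding: flap within 0.09 rad of upright, still (under 0.1 rad/s), fingers pressing it with over 1 N, spatula not touching it; spatula at rest, not gripped, blade up, within 0.35 rad of upright, handle end within 20 mm of the cup's axis and 15 mm of its floor (all of step 2 and horizontal distance between handle_end and cup_floor below 0.02 m and z of handle_end in the frame of cup_floor below 0.015 m and angle between spatula's own y axis and vertical above 2.79 rad and contact force between the fingers and spatula below 0.2 N and linear speed of spatula below 0.05 m/s); the arm keeps its last pose, push and grip.
It fails at once if the flap is tipped over to the far side (more than 0.3 rad past upright) (x of flap_edge in the frame of flap_hinge above 0.0443 m).
It fails at once if one of the four bystanders is shifted by more than 20 mm (distance of any of cutter_ring_2, drum_cornflour, vanilla, jar_turmeric from where it was at the start of the episode above 0.02 m).
It also fails if it takes over 54 s, if anything falls off the work surface, if the arm or the gripper's body presses on something with over 40 N, if the wrist force passes 120 N, or if a joint passes its speed limit or range.

## Working session

There is one attempt and no reset: what is moved stays moved. The work goes in short steps, Python scripts to look and compute and a tool call to move; the robot and the scene stay as the last step left them, time stands still between calls to the robot, and variables do not carry over. Pictures are saved under pics/ and viewed, and the job is handed in when it is done.

Besides the shell and the picture viewer there is one more tool, called after "Call:" by a JSON object that holds its "api" and its "payload". jog_arm: Moves the arm, as the interface text tells. Its arguments: {"type":"object","properties":{"commands":{"type":"array","items":{"type":"array","items":{"type":"number"}}},"fingers":{"type":"number"},"grip_force":{"type":"number"}},"required":["commands"]}

```bash
ls; mkdir -p pics; cat > h.py <<'E'
import numpy as np, cv2
from scipy.spatial.transform import Rotation as R
from workcell import bot, optics
def cw(im,p):
    o=np.array(im["orientation"],float)
    M=o if o.shape==(3,3) else R.from_rotvec(o).as_matrix() if o.size==3 else R.from_quat(o).as_matrix()
    return M@np.array(p)+np.array(im["origin"])
def cloud(im,mask):
    d=im["range_z"]; v,u=np.nonzero(mask&(d>0))
    K=np.array([[im["fx"],0,im["cx"]],[0,im["fy"],im["cy"]],[0,0,1]])
    n=cv2.undistortPoints(np.stack([u,v],1).astype(np.float64)[:,None],K,np.array(im["distortion"],float))[:,0]
    z=d[v,u]; P=np.c_[n*z[:,None],z]
    return np.array([cw(im,p) for p in P]), u, v
def rp(s=None):
    s=s or bot.read_state(); print(s["t"],np.round(s["tcp_pos"],4),np.round(s["eef_rot"],4),"w",s["grip_width"],"F",np.round(s["ft_force"],2)); return s
E
python3 - <<'E'
from h import *
s=rp(); print(bot.tcp_to_tips, R.from_rotvec(s["eef_rot"]).as_matrix().round(3))
for n in ["scene","side"]:
    im=optics.get_image(n); cv2.imwrite(f"pics/{n}0.png",im["frame"]); print(n,im["origin"],im["orientation"],im["fx"])
    for l in ["spatula","handle_end","drip_rest","station","cup_floor","flap_hinge","cover_flap","flap_edge"]:
        for r in optics.landmark_of(l,im)[:2]: print(l,round(r["confidence"],2),cw(im,r["at"]).round(4))
print(bot.read_state()["t"])
E
```

```text
pics
0.0 [0.2109 0.6142 0.2524] [ 2.5559e+00  1.8248e+00 -2.1000e-03] w 1.002513136586444 F [ 0.29 -0.01  0.87]
0.022 [[ 0.325  0.946 -0.   ]
 [ 0.946 -0.325 -0.002]
 [-0.002  0.    -1.   ]]
scene [ 0.24101144 -0.6926311   0.73246781] [-2.19009177  0.55580435 -0.25841995] 440.75437406311397
spatula 0.65 [0.5297 0.1176 0.1368]
handle_end 0.81 [0.4488 0.0951 0.0247]
handle_end 0.17 [ 0.7873 -0.1809 -0.0009]
drip_rest 0.59 [ 0.5134  0.1136 -0.0015]
drip_rest 0.38 [ 0.5817 -0.0926  0.0017]
station 0.83 [ 0.5812 -0.095   0.002 ]
station 0.18 [0.4498 0.0919 0.0292]
cup_floor 0.67 [ 0.5889 -0.01    0.0217]
cup_floor 0.44 [ 0.5246 -0.1481  0.1614]
flap_hinge 0.57 [ 0.6074 -0.1528  0.0415]
cover_flap 0.79 [ 0.6094 -0.1509  0.0394]
flap_edge 0.77 [ 0.5242 -0.1441  0.1648]
flap_edge 0.25 [ 0.7876  0.0218 -0.0027]
side [0.29511119 0.61628374 0.78521263] [-0.52046547  2.67448545 -1.17491341] 534.6603867501977
spatula 0.71 [0.5365 0.1145 0.1377]
handle_end 0.62 [0.4464 0.0949 0.0259]
drip_rest 0.97 [ 0.5176  0.1101 -0.0019]
station 0.91 [ 0.5862 -0.0974 -0.0027]
cup_floor 0.71 [ 0.5892 -0.0104  0.0162]
flap_hinge 0.56 [ 0.6081 -0.152   0.0384]
flap_hinge 0.53 [5.167e-01 1.137e-01 2.000e-04]
cover_flap 0.73 [ 0.6052 -0.1523  0.0392]
flap_edge 0.67 [ 0.522  -0.1495  0.1643]
0.9
```

View images.

View pics/scene0.png

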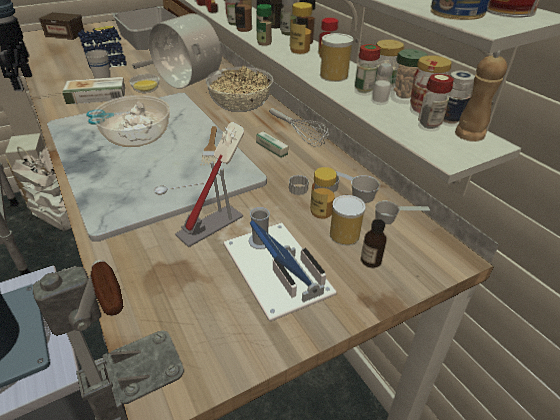

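View pics/side0.png

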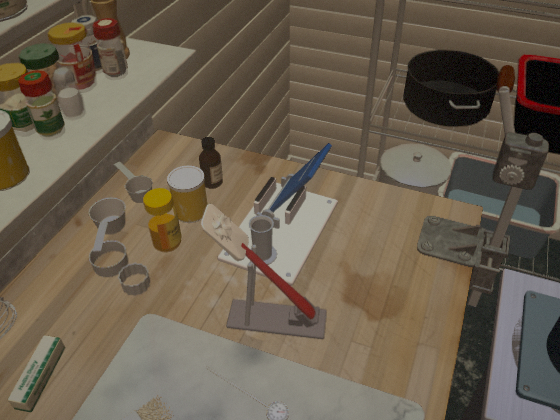

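```bash
python3 - <<'E'
from h import *
def line(P):
    c=np.median(P,0); P=P[np.linalg.norm(P-c,axis=1)<.2]; c=P.mean(0); w,v=np.linalg.eigh(np.cov((P-c).T)); return c,v[:,::-1].T,np.sqrt(w[::-1])
for n in ["scene","side"]:
    im=optics.get_image(n); f=im["frame"].astype(int); B,G,Rr=f[...,0],f[...,1],f[...,2]
    hsv=cv2.cvtColor(im["frame"],cv2.COLOR_BGR2HSV)
    for l in ["spatula","cover_flap"]:
        r=optics.masks_of(l,im)
        if not r: print(l,"none"); continue
        m=r[0]["mask"]; print(n,l,r[0]["confidence"],m.sum())
        if l=="spatula": m=m&(Rr>2*G)&(Rr>60)
        else: m=m&(B>1.5*Rr)
        m=cv2.erode(m.astype(np.uint8),np.ones((2,2)))>0
        P,u,v=cloud(im,m); c,V,s=line(P); print(len(P),"c",c.round(4),"V",V.round(3).tolist(),"s",s.round(4))
        print(" z range",P[:,2].min(),P[:,2].max()); np.save(f"{n}_{l}.npy",P)
    d=im["range_z"]>0
    P,u,v=cloud(im,d)
    # station plate top z~12mm
    m=(abs(P[:,2]-.012)<.005)&(P[:,0]>.45)&(P[:,0]<.75)&(P[:,1]>-.27)&(P[:,1]<.06)&(hsv[v,u][:,2]>130)&(hsv[v,u][:,1]<60)
    Q=P[m]; 
    print("plate",len(Q),cv2.minAreaRect((Q[:,:2]).astype(np.float32)), Q[:,2].mean())
    m=(abs(P[:,2]-.097)<.006)&(abs(P[:,0]-.589)<.035)&(abs(P[:,1]+.01)<.035)
    Q=P[m]; print("rim",len(Q),Q.min(0) if len(Q) else 0,Q.max(0) if len(Q) else 0)
    # drip base
    m=(abs(P[:,2]-.008)<.004)&(P[:,0]>.41)&(P[:,0]<.62)&(P[:,1]>.05)&(P[:,1]<.17)&(hsv[v,u][:,1]<60)
    Q=P[m]; print("rest",len(Q),cv2.minAreaRect((Q[:,:2]).astype(np.float32)) if len(Q)>5 else 0)
    crop=im["frame"]; 
    x0,y0=(160,110) if n=="scene" else (180,130)
    cv2.imwrite(f"pics/{n}1.png",cv2.resize(crop[y0:y0+210,x0:x0+200],None,fx=2.8,fy=2.8,interpolation=cv2.INTER_CUBIC))
    for l in ["cutter_ring_2","drum_cornflour","vanilla","jar_turmeric"]:
        r=optics.landmark_of(l,im)
        if r: print(l,round(r[0]["confidence"],2),cw(im,r[0]["at"]).round(3))
E
```

```text
scene spatula 0.9 1189
354 c [0.4961 0.1016 0.0994] V [[-0.587, -0.155, -0.795], [0.535, -0.811, -0.237], [-0.608, -0.565, 0.558]] s [0.0514 0.0035 0.0019]
 z range 0.03379722674836472 0.1839882545208279
scene cover_flap 0.58 995
481 c [ 0.5515 -0.1675  0.1274] V [[0.552, -0.266, -0.79], [-0.191, -0.963, 0.191], [0.812, -0.045, 0.582]] s [0.0468 0.0293 0.0021]
 z range 0.05075410156513227 0.1681526948276485
plate 3839 ((0.5842142105102539, -0.09535449743270874), (0.253181517124176, 0.15953470766544342), 87.45670318603516) 0.012449848602554669
rim 143 [ 0.56672518 -0.03368322  0.09102806] [0.61103618 0.01208295 0.10160477]
rest 875 ((0.5086156129837036, 0.11037807911634445), (0.10473194718360901, 0.1752987802028656), 86.79389953613281)
cutter_ring_2 0.56 [0.785 0.137 0.002]
drum_cornflour 0.83 [ 0.785 -0.082 -0.   ]
vanilla 0.59 [ 0.79  -0.178  0.   ]
jar_turmeric 0.8 [0.782 0.02  0.002]
side spatula 0.75 2383
646 c [0.4966 0.1118 0.1029] V [[-0.592, -0.13, -0.796], [-0.022, -0.984, 0.177], [-0.806, 0.122, 0.579]] s [0.0514 0.0039 0.0013]
 z range 0.033557699724653944 0.18695799052864803
side cover_flap 0.96 968
440 c [ 0.5511 -0.1336  0.132 ] V [[0.588, 0.13, -0.798], [0.046, -0.991, -0.128], [0.807, -0.039, 0.589]] s [0.0429 0.0279 0.0018]
 z range 0.06588658643608503 0.16854884048641516
plate 3813 ((0.5858227014541626, -0.09484174847602844), (0.25110647082328796, 0.16062919795513153), 87.95899200439453) 0.012370461656531854
rim 209 [ 0.56554738 -0.03416381  0.09108937] [0.61120917 0.01362288 0.10199494]
rest 2108 ((0.5106477737426758, 0.11090724170207977), (0.16892509162425995, 0.06262801587581635), 14.1281156539917)
cutter_ring_2 0.68 [0.788 0.136 0.006]
drum_cornflour 0.71 [ 0.784 -0.077  0.002]
vanilla 0.87 [ 0.786 -0.179  0.   ]
jar_turmeric 0.89 [ 0.787  0.024 -0.001]
```

Call:
{"api": "jog_arm", "payload": {"commands": [[0.03, -0.055, 0.01, 0, 0, 0.11], [0.03, -0.055, 0.01, 0, 0, 0.11], [0.03, -0.055, 0.01, 0, 0, 0.11], [0.03, -0.055, 0.01, 0, 0, 0.11], [0.03, -0.055, 0.01, 0, 0, 0.11]], "fingers": 0.0854}}

```text
t: 2.22
tcp_pos: [0.3563, 0.3435, 0.3023]
eef_rot: [-1.932, -2.476, -0.001]
ft_force: [0.8, 0.9, 0.0]
grip_width: 1.005
```

```bash
cat >> h.py <<'E'
def pose(az,tilt):
    """tool x lateral (az+90), z pointing tilt ahead of down along azimuth az"""
    lat=np.array([-np.sin(az),np.cos(az),0]); z=np.array([np.sin(tilt)*np.cos(az),np.sin(tilt)*np.sin(az),-np.cos(tilt)])
    return np.c_[lat,np.cross(z,lat),z]
def delta(T,M,s=None):
    s=rp(s); C=R.from_rotvec(s["eef_rot"]).as_matrix()
    print("dpos",(np.array(T)-s["tcp_pos"]).round(4),"drot",R.from_matrix(M@C.T).as_rotvec().round(4))
E
python3 - <<'E'
from h import *
delta([.4715,.1009,.208],pose(.243,.40)); print(bot.read_state()["joint_positions"])
E
```

```text
2.225 [0.3563 0.3435 0.3023] [-1.9323e+00 -2.4757e+00 -1.0000e-03] w 1.0047056775407708 F [0.81 0.92 0.03]
dpos [ 0.1152 -0.2426 -0.0943] drot [ 0.0956 -0.3886 -0.0026]
[-0.82802402  0.21654233 -0.03390955  1.88363881  0.00712903  1.04098536
  0.95138734]
```

Call:
{"api": "jog_arm", "payload": {"commands": [[0.02, -0.05, 0, 0.02, -0.08, 0], [0.024, -0.05, 0, 0.02, -0.08, 0], [0.024, -0.05, 0, 0.02, -0.08, 0], [0.024, -0.05, -0.02, 0.02, -0.08, 0], [0.024, -0.042, -0.04, 0.02, -0.08, 0]]}}

```text
t: 2.85
tcp_pos: [0.4805, 0.0937, 0.2484]
eef_rot: [1.744, 2.228, 0.502]
ft_force: [1.1, 1.6, -1.3]
grip_width: 1.001
```

```bash
python3 - <<'E'
from h import *
delta([.4715,.1009,.208],pose(.243,.40)); print(np.round(bot.read_state()["joint_positions"],3))
im=optics.get_image("wrist"); cv2.imwrite("pics/w1.png",im["frame"]); f=im["frame"].astype(int)
for l in ["spatula","handle_end"]:
    for r in optics.landmark_of(l,im)[:1]: print(l,r["confidence"],cw(im,r["at"]).round(4))
m=(f[...,2]>2*f[...,1])&(f[...,2]>60)
P,u,v=cloud(im,m); k=(P[:,2]>.02)&(abs(P[:,1]-.11)<.06)&(P[:,0]>.4)&(P[:,0]<.6);P=P[k]; print(len(P))
for z in np.arange(.04,.19,.015):
    Q=P[abs(P[:,2]-z)<.0075]
    if len(Q)>5: print(z.round(3),np.median(Q,0).round(4),Q[:,1].min().round(4),Q[:,1].max().round(4))
E
```

```text
2.85 [0.4805 0.0937 0.2484] [1.7443 2.2284 0.5015] w 1.0009793513947207 F [ 1.07  1.61 -1.33]
dpos [-0.009   0.0072 -0.0404] drot [-0.0127  0.0384 -0.0002]
[-0.49   0.077  0.202  2.295  0.008  0.331  1.515]
spatula 0.83 [0.5316 0.1175 0.1364]
handle_end 0.56 [0.4502 0.0975 0.0281]
7018
0.04 [0.45   0.0967 0.0408] 0.0874 0.1113
0.055 [0.4598 0.0994 0.0552] 0.0888 0.1126
0.07 [0.4704 0.1019 0.0701] 0.092 0.114
0.085 [0.4816 0.1047 0.0849] 0.0953 0.1164
0.1 [0.4931 0.1074 0.1001] 0.0986 0.119
0.115 [0.5043 0.1105 0.1151] 0.1021 0.1203
0.13 [0.5155 0.1131 0.1301] 0.1054 0.1227
0.145 [0.5267 0.1158 0.1449] 0.1082 0.1252
0.16 [0.5378 0.1188 0.1599] 0.1109 0.1277
0.175 [0.5483 0.1216 0.1734] 0.1141 0.1284
```

View pics/w1.png

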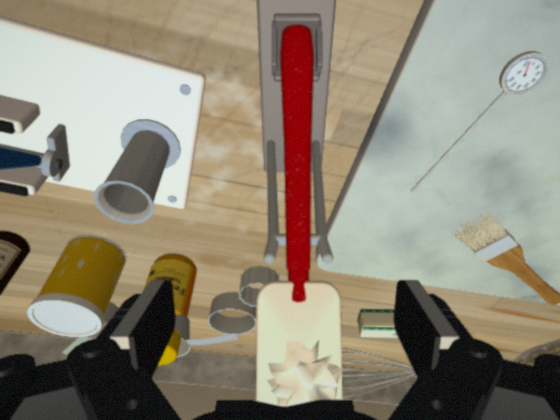

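```bash
cat > kin.py <<'E'
import numpy as np
from scipy.spatial.transform import Rotation as R
from scipy.optimize import least_squares
lo=np.array([-2.7,-.37,-1.27,.24,-1.31,.19,-2.76]);hi=np.array([2.7,2.16,1.26,2.4,4.45,1.91,2.76])
L=np.array([.364,.505,.447,.33])
def fk(q,L=L):
    rz=lambda a:R.from_euler('z',-a).as_matrix(); ry=lambda a:R.from_euler('y',a).as_matrix()
    M=rz(q[0]);p=M@[0,0,L[0]];M=M@ry(q[1])@rz(q[2]);p=p+M@[0,0,L[1]];M=M@ry(q[3])@rz(q[4]);p=p+M@[0,0,L[2]];M=M@ry(q[5])@rz(q[6]);p=p+M@[0,0,L[3]]
    return p,M
# tool offset: measured orientation = M@Rz(off)
E
python3 - <<'E'
from kin import *
from workcell import bot
s=bot.read_state()
D=[([-1.306,.536,-.004,1.538,.003,1.067,-.071],[.2109,.6142,.2524],[2.5559,1.8248,-.0021]),
([-0.82802402,0.21654233,-0.03390955,1.88363881,0.00712903,1.04098536,0.95138734],[.3563,.3435,.3023],[-1.9323,-2.4757,-.001]),
(s["joint_positions"],s["tcp_pos"],s["eef_rot"])]
r=least_squares(lambda L:np.concatenate([fk(q,L)[0]-p for q,p,e in D]),L); print(r.x,r.fun.round(4))
for q,p,e in D: print((fk(q)[1].T@R.from_rotvec(e).as_matrix()).round(3))
E
```

```text
[0.36633317 0.5028292  0.44530379 0.33112407] [-0.0431  0.0108  0.0004 -0.0342  0.0291 -0.0008 -0.0109  0.0428  0.0004]
[[-1.    -0.     0.002]
 [ 0.    -1.     0.   ]
 [ 0.002  0.     1.   ]]
[[-1.  0.  0.]
 [-0. -1. -0.]
 [ 0. -0.  1.]]
[[-1. -0.  0.]
 [ 0. -1. -0.]
 [ 0.  0.  1.]]
```

```bash
cat >> kin.py <<'E'
P0=np.array([.366,.503,.445,.331,-.044,0.,0.])
def fk(q,L=P0):
    rz=lambda a:R.from_euler('z',-a).as_matrix(); ry=lambda a:R.from_euler('y',a).as_matrix()
    M=rz(q[0]);p=M@[0,0,L[0]];M=M@ry(q[1])@rz(q[2]);p=p+M@[0,L[4],L[1]];M=M@ry(q[3])@rz(q[4]);p=p+M@[0,L[5],L[2]];M=M@ry(q[5])@rz(q[6]);p=p+M@[0,0,L[3]]
    return p,M@np.diag([-1,-1,1.])
def ik(T,Mt,q0,L=P0,w=.01):
    q0=np.clip(q0,lo+.01,hi-.01)
    f=lambda q:np.r_[(fk(q,L)[0]-T)*20,R.from_matrix(fk(q,L)[1]@Mt.T).as_rotvec()*5,w*(q-q0)]
    r=least_squares(f,q0,bounds=(lo,hi)); p,M=fk(r.x,L)
    return r.x,np.linalg.norm(p-T),np.linalg.norm(R.from_matrix(M@Mt.T).as_rotvec())
E
python3 - <<'E'
from kin import *
from h import pose
from workcell import bot
s=bot.read_state()
D=[([-1.306,.536,-.004,1.538,.003,1.067,-.071],[.2109,.6142,.2524],[2.5559,1.8248,-.0021]),
([-0.82802402,0.21654233,-0.03390955,1.88363881,0.00712903,1.04098536,0.95138734],[.3563,.3435,.3023],[-1.9323,-2.4757,-.001]),
(s["joint_positions"],s["tcp_pos"],s["eef_rot"])]
r=least_squares(lambda L:np.concatenate([fk(q,L)[0]-p for q,p,e in D]),P0); print(r.x.round(4),r.fun.round(4))
L=r.x; q0=np.array(s["joint_positions"])
g=np.array([.5094,.1103,.1162])
for t in [.2,.26,.3,.35,.4]:
    M=pose(.243,t); q,e,a=ik(g-.003*M[:,2],M,q0,L); print("pick",t,q.round(3),round(e,4),round(a,4))
    q1=q
    for az in [.243,-.2,-.6,-1.0]:
        for tt,zz in [(t,.33),(t+.61,.33),(t+.61,.13)]:
            M=pose(az,tt); q1,e,a=ik(np.array([.589,-.011,zz]),M,q1,L,.02)
            print("   ",az,round(tt,2),zz,q1.round(2),round(e,4),round(a,4))
E
```

```text
[ 0.359   0.5032  0.4456  0.3243  0.0524 -0.097   0.    ] [ 0.0001 -0.0002  0.0002  0.      0.0006 -0.0009 -0.0001 -0.0003  0.0008]
pick 0.2 [-0.371  0.448  0.079  2.121 -0.06   0.375  1.563] 0.0 0.0
    0.243 0.2 0.33 [-0.13  0.26  0.12  1.76 -0.09  0.93  1.84] 0.0 0.0
    0.243 0.81 0.33 [ 0.12  0.07  0.05  2.07 -0.93  0.38  2.76] 0.0 0.0002
    0.243 0.81 0.13 [ 0.41  0.46 -0.31  2.04 -0.84  0.19  2.76] 0.0218 0.2197
    -0.2 0.2 0.33 [-0.09  0.25  0.    1.8   0.07  0.9   1.24] 0.0 0.0001
    -0.2 0.81 0.33 [-1.26  0.29  1.26  2.13 -0.43  0.19  1.65] 0.0093 0.0526
    -0.2 0.81 0.13 [-0.83  0.61  0.91  2.06 -1.31  0.19  2.43] 0.0163 0.1642
    -0.6 0.2 0.33 [-0.97  0.59  1.26  1.65 -0.53  1.14  1.33] 0.0 0.0
    -0.6 0.81 0.33 [-1.32  0.32  1.26  2.36  1.3   0.24 -0.43] 0.0001 0.0007
    -0.6 0.81 0.13 [-0.41  0.53  0.53  2.4   2.69  0.45 -1.73] 0.0 0.0002
    -1.0 0.2 0.33 [ 0.27  0.33 -0.52  1.8   0.41  1.03  0.14] 0.0 0.0001
    -1.0 0.81 0.33 [ 0.01  0.32 -0.42  2.16  1.24  1.   -0.71] 0.0 0.0
    -1.0 0.81 0.13 [-0.01  0.68 -0.3   2.28  1.71  0.94 -1.25] 0.0 0.0
pick 0.26 [-0
[... 3142 characters left out ...]
-0.72  0.19  2.76] 0.0379 0.3827
    -0.2 0.4 0.33 [ 0.2   0.16 -0.35  2.02  0.32  0.62  1.  ] 0.0 0.0001
    -0.2 1.01 0.33 [ 0.7   0.06 -0.38  2.4   3.42  0.33 -1.75] 0.0001 0.0002
    -0.2 1.01 0.13 [-0.78  0.77  1.18  2.4   3.69  0.85 -2.55] 0.0001 0.0004
    -0.6 0.4 0.33 [-0.11  0.2  -0.09  1.99  0.47  0.72  0.45] 0.0 0.0002
    -0.6 1.01 0.33 [ 0.74  0.75 -1.27  2.4   1.96  1.44 -0.79] 0.012 0.0559
    -0.6 1.01 0.13 [ 0.63  1.45 -0.97  2.4   2.53  1.91 -0.93] 0.0172 0.0449
    -1.0 0.4 0.33 [ 0.74  0.56 -1.27  1.99  1.04  1.19 -0.43] 0.0 0.0001
    -1.0 1.01 0.33 [ 0.39  0.61 -0.98  2.24  1.59  1.48 -1.  ] 0.0 0.0
    -1.0 1.01 0.13 [ 0.24  0.99 -0.69  2.28  1.89  1.54 -1.37] 0.0 0.0
```

```bash
python3 - <<'E'
from h import *
delta([.484,.105,.215],pose(.243,.27))
E
```

```text
3.0 [0.4772 0.0921 0.2447] [1.7552 2.2318 0.4872] w 0.9965875020089424 F [0.96 0.54 0.69]
dpos [ 0.0068  0.0129 -0.0297] drot [-0.0403  0.1524  0.0047]
```

Call:
{"api": "jog_arm", "payload": {"commands": [[0.003, 0.006, -0.005, -0.02, 0.08, 0.003], [0.004, 0.007, -0.025, -0.02, 0.075, 0.002], [0, 0, 0, 0, 0, 0]]}}

```text
t: 3.38
tcp_pos: [0.4854, 0.1091, 0.2167]
eef_rot: [1.822, 2.338, 0.316]
ft_force: [0.2, 0.1, -0.8]
grip_width: 0.998
```

```bash
python3 - <<'E'
from h import *
delta([.510,.1113,.1165],pose(.243,.27))
E
```

```text
3.375 [0.4854 0.1091 0.2167] [1.822  2.3375 0.3156] w 0.9975503192586138 F [ 0.2   0.14 -0.82]
dpos [ 0.0246  0.0022 -0.1002] drot [-0.0018 -0.0043 -0.004 ]
```

Call:
{"api": "jog_arm", "payload": {"commands": [[0.005, 0.0, -0.021, 0, 0, 0], [0.005, 0.001, -0.02, 0, 0, 0], [0.005, 0.0005, -0.02, 0, 0, 0], [0.005, 0.0005, -0.02, 0, 0, 0], [0.004, 0, -0.015, 0, -0.003, -0.002]]}}

```text
t: 4.0
tcp_pos: [0.5127, 0.1165, 0.1264]
eef_rot: [1.81, 2.331, 0.34]
ft_force: [0.1, -0.5, 0.4]
grip_width: 1.003
```

```bash
python3 - <<'E'
from h import *
delta([.510,.1113,.1165],pose(.243,.27)); print(np.round(bot.read_state()["joint_positions"],2))
im=optics.get_image("wrist"); cv2.imwrite("pics/w2.png",im["frame"])
im=optics.get_image("side"); cv2.imwrite("pics/s2.png",cv2.resize(im["frame"][130:360,180:400],None,fx=2.5,fy=2.5))
E
```

```text
4.0 [0.5127 0.1165 0.1264] [1.8096 2.3314 0.3397] w 1.0031034587491925 F [ 0.13 -0.48  0.39]
dpos [-0.0027 -0.0052 -0.0099] drot [-0.0086  0.0139 -0.0083]
[-0.41  0.42  0.11  2.19 -0.13  0.25  1.63]
```

View pics/w2.png

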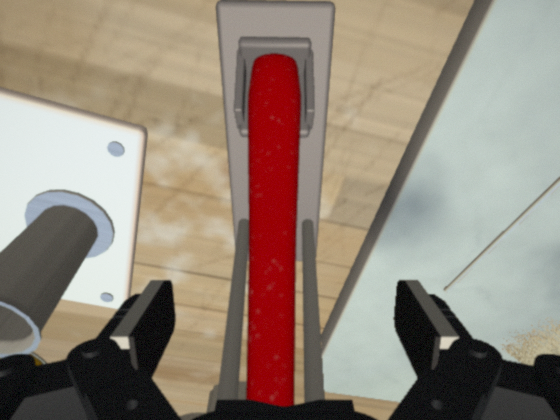

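View pics/s2.png

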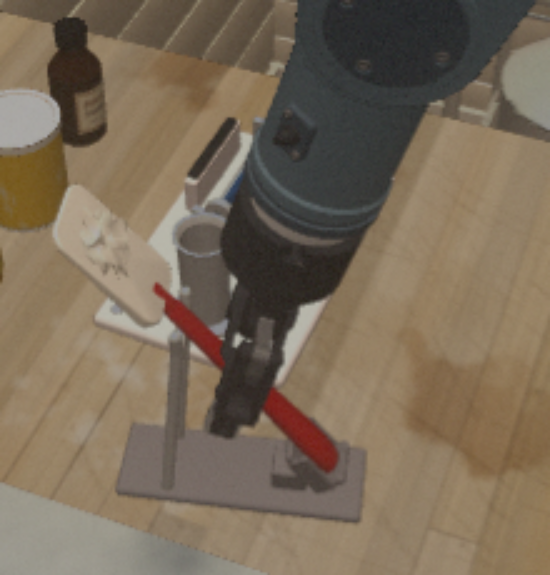

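Call:
{"api": "jog_arm", "payload": {"commands": [[-0.003, -0.005, -0.01, -0.009, 0.014, -0.008], [0, 0, 0, 0, 0, 0]]}}

```text
t: 4.35
tcp_pos: [0.5091, 0.1115, 0.1171]
eef_rot: [1.823, 2.331, 0.315]
ft_force: [-0.2, -0.3, -0.2]
grip_width: 0.999
```

```bash
python3 - <<'E'
from h import *
delta([.510,.1113,.1165],pose(.243,.27))
E
```

```text
4.35 [0.5091 0.1115 0.1171] [1.8228 2.3309 0.3151] w 0.9988749370309777 F [-0.16 -0.29 -0.18]
dpos [ 0.0009 -0.0002 -0.0006] drot [ 0.0007 -0.0008 -0.0004]
```

Call:
{"api": "jog_arm", "payload": {"commands": [[0, 0, 0, 0, 0, 0], [0, 0, 0, 0, 0, 0], [0, 0, 0, 0, 0, 0], [0, 0, 0, 0, 0, 0], [0, 0, 0, 0, 0, 0]], "fingers": 0.0, "grip_force": 50}}

```text
t: 4.97
tcp_pos: [0.5098, 0.1119, 0.1185]
eef_rot: [1.821, 2.33, 0.318]
ft_force: [0.1, 0.7, 0.0]
grip_width: 0.211
```

```bash
python3 - <<'E'
from h import *
rp()
im=optics.get_image("wrist"); cv2.imwrite("pics/w3.png",im["frame"])
E
```

```text
4.975 [0.5098 0.1119 0.1185] [1.8215 2.3299 0.318 ] w 0.21054910044715427 F [0.05 0.65 0.05]
```

View pics/w3.png

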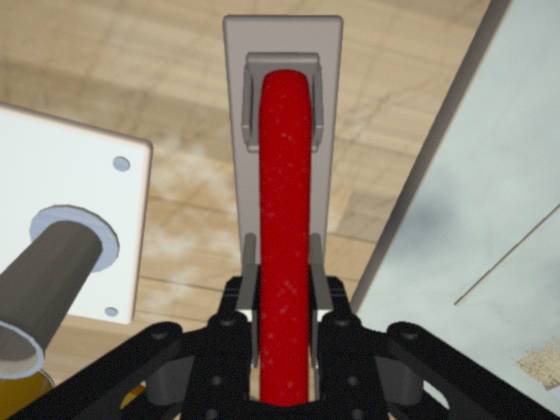

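Call:
{"api": "jog_arm", "payload": {"commands": [[0.006, 0.0014, 0.011, 0, 0, 0], [0.008, 0.002, 0.013, 0, 0, 0], [0.008, 0.002, 0.013, 0, 0, 0], [0.008, 0.002, 0.013, 0, 0, 0], [0.008, 0.002, 0.014, 0, 0, 0]]}}

```text
t: 5.65
tcp_pos: [0.5301, 0.1158, 0.1746]
eef_rot: [1.841, 2.355, 0.265]
ft_force: [-6.6, -1.5, -7.2]
grip_width: 0.206
```

Call:
{"api": "jog_arm", "payload": {"commands": [[0, 0, 0.025, 0, 0, 0], [0, 0, 0.03, 0, 0, 0], [0, 0, 0.03, 0, 0, 0], [0, 0, 0.03, 0, 0, 0]]}}

```text
t: 6.15
tcp_pos: [0.5286, 0.1149, 0.293]
eef_rot: [1.844, 2.357, 0.258]
ft_force: [0.4, 0.7, -0.6]
grip_width: 0.209
```

```bash
python3 - <<'E'
from h import *
s=rp(); print(np.round(s["joint_positions"],2))
im=optics.get_image("side"); cv2.imwrite("pics/s4.png",im["frame"])
for l in ["spatula","handle_end"]:
    for r in optics.landmark_of(l,im)[:1]: print(l,r["confidence"],cw(im,r["at"]).round(4))
E
```

```text
6.15 [0.5286 0.1149 0.293 ] [1.8442 2.3571 0.2579] w 0.2090038651413046 F [ 0.37  0.71 -0.6 ]
[-0.49  0.19  0.21  1.97 -0.04  0.77  1.55]
spatula 0.97 [0.5546 0.1162 0.3082]
handle_end 0.8 [0.4652 0.0984 0.2025]
```

View pics/s4.png

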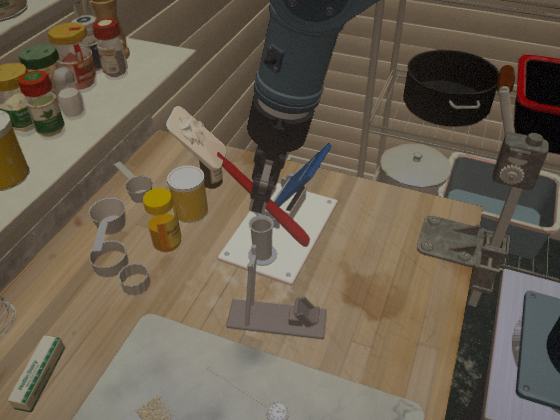

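Call:
{"api": "jog_arm", "payload": {"commands": [[0, -0.01, 0.01, 0, 0, -0.17], [0.005, -0.015, 0.01, 0, 0, -0.17], [0.01, -0.015, 0.01, 0, 0, -0.17], [0.01, -0.015, 0.01, 0, 0, -0.17], [0.01, -0.015, 0.01, 0, 0, -0.17]]}}

```text
t: 6.92
tcp_pos: [0.5609, 0.0431, 0.339]
eef_rot: [2.625, 1.332, 0.133]
ft_force: [-0.6, 0.3, -0.7]
grip_width: 0.209
```

```bash
python3 - <<'E'
from h import *
delta([.57,.01,.35],pose(-1.05,.27));s=bot.read_state(); print(np.round(s["joint_positions"],2))
E
```

```text
6.925 [0.5609 0.0431 0.339 ] [2.6253 1.3322 0.1329] w 0.20935683428122634 F [-0.6   0.31 -0.69]
dpos [ 0.0091 -0.0331  0.011 ] drot [-0.0365 -0.0433 -0.4172]
[-0.59  0.23  0.4   1.82  0.09  0.98  0.69]
```

Call:
{"api": "jog_arm", "payload": {"commands": [[0.003, -0.01, 0.004, -0.012, -0.014, -0.14], [0.003, -0.01, 0.004, -0.012, -0.014, -0.14], [0.003, -0.01, 0.003, -0.012, -0.014, -0.137], [0, 0, 0, -0.1, -0.058, 0], [0, 0, 0, -0.1, -0.058, 0]]}}

```text
t: 7.55
tcp_pos: [0.5695, 0.0083, 0.3465]
eef_rot: [2.563, 0.651, 0.169]
ft_force: [-0.1, 0.2, -1.6]
grip_width: 0.21
```

Call:
{"api": "jog_arm", "payload": {"commands": [[0, 0, 0, -0.1, -0.058, 0], [0, 0, 0, -0.1, -0.058, 0], [0, 0, 0, -0.08, -0.046, 0], [0, 0, 0, 0, 0, 0]]}}

```text
t: 8.05
tcp_pos: [0.5671, 0.0105, 0.3422]
eef_rot: [2.242, 0.577, 0.26]
ft_force: [0.9, 0.2, -1.5]
grip_width: 0.207
```

```bash
python3 - <<'E'
from h import *
delta([.57,.01,.35],pose(-1.05,.88));s=bot.read_state(); print(np.round(s["joint_positions"],2))
M=R.from_rotvec(s["eef_rot"]).as_matrix()
for n in ["side","scene"]:
    im=optics.get_image(n); cv2.imwrite(f"pics/{n}5.png",im["frame"])
    for l in ["spatula","handle_end"]:
        for r in optics.landmark_of(l,im)[:1]: p=cw(im,r["at"]);print(l,r["confidence"],p.round(4), "tool",(M.T@(p-s["tcp_pos"])).round(4))
    r=optics.masks_of("spatula",im); 
    if r:
        f=im["frame"].astype(int); m=r[0]["mask"]&(f[...,2]>2*f[...,1])&(f[...,2]>50)
        P,u,v=cloud(im,m)
        for z in np.arange(P[:,2].min(),P[:,2].max(),.015):
            Q=P[abs(P[:,2]-z)<.0075]
            if len(Q)>4: print(z.round(3),len(Q),np.median(Q,0).round(4))
E
```

```text
8.05 [0.5671 0.0105 0.3422] [2.2422 0.5772 0.2599] w 0.20681906729964752 F [ 0.94  0.19 -1.45]
dpos [ 0.0029 -0.0005  0.0078] drot [-0.0353 -0.0181  0.0162]
[-1.02  0.34  0.61  1.97  0.79  1.   -0.43]
handle_end 0.87 [0.5647 0.0139 0.2292] tool [-0.0006 -0.0869  0.0723]
0.235 36 [0.5641 0.0189 0.2398]
0.25 96 [0.565  0.0195 0.2509]
0.265 116 [0.5643 0.0183 0.2653]
0.28 108 [0.5653 0.0174 0.2801]
0.295 108 [0.5654 0.0157 0.2955]
0.31 82 [0.5675 0.0151 0.3091]
spatula 0.62 [0.5705 0.     0.3732] tool [-0.0021  0.0303 -0.0127]
handle_end 0.97 [0.5674 0.0107 0.2381] tool [ 0.0002 -0.0776  0.0695]
0.235 12 [0.5656 0.0057 0.2404]
0.25 31 [0.5604 0.005  0.2512]
0.265 49 [0.5625 0.0038 0.2644]
0.28 48 [0.5635 0.0027 0.2802]
0.295 48 [0.5642 0.003  0.2953]
0.31 42 [0.5642 0.0018 0.3098]
0.34 5 [0.5719 0.0008 0.3462]
0.355 35 [ 0.5686 -0.0011  0.357 ]
0.37 48 [ 0.5669 -0.0021  0.3694]
0.385 36 [ 0.5666 -0.0031  0.3846]
0.4 34 [ 0.5689 -0.0047  0.4002]
0.415 23 [ 0.5692 -0.0042  0.4108]
```

View pics/side5.png

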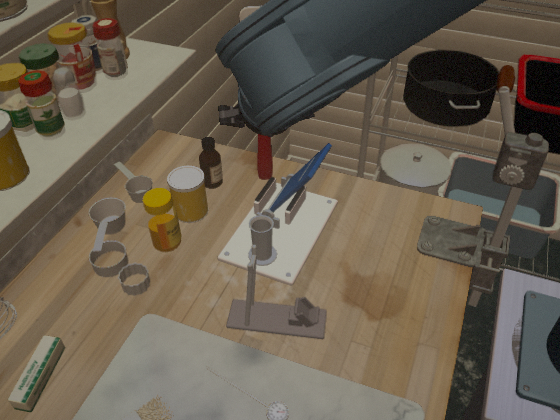

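View pics/scene5.png

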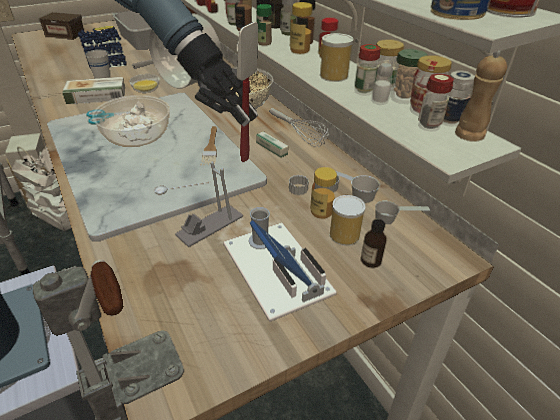

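```bash
cat >> h.py <<'E'
def place(hz,az=-1.05,t=.89,he=(0,-.083,.072),cup=(.5886,-.0105)):
    M=pose(az,t); delta(np.array([*cup,hz])-M@np.array(he),M)
E
python3 - <<'E'
from h import *
place(.13)
E
```

```text
8.45 [0.5683 0.0084 0.3445] [2.2448 0.5696 0.2637] w 0.20897979476436643 F [-0.82 -0.26 -0.37]
dpos [ 0.0184 -0.0157 -0.1047] drot [-0.0469 -0.0184  0.0206]
```

Call:
{"api": "jog_arm", "payload": {"commands": [[0.009, -0.008, -0.02, -0.02, -0.01, 0.01], [0.009, -0.008, -0.025, -0.02, -0.008, 0.01], [0, 0, -0.03, 0, 0, 0], [0, 0, -0.025, 0, 0, 0], [0, 0, 0, 0, 0, 0]]}}

```text
t: 9.07
tcp_pos: [0.5885, -0.0085, 0.2434]
eef_rot: [2.2, 0.581, 0.286]
ft_force: [-0.4, -0.0, -0.2]
grip_width: 0.213
```

```bash
python3 - <<'E'
from h import *
place(.13);s=bot.read_state(); print(np.round(s["joint_positions"],2))
M=R.from_rotvec(s["eef_rot"]).as_matrix()
for n in ["side","scene","wrist"]:
    im=optics.get_image(n); f0=im["frame"]
    for l in ["spatula","handle_end","cup_floor"]:
        for r in optics.landmark_of(l,im)[:1]: p=cw(im,r["at"]);print(n,l,r["confidence"],p.round(4), "tool",(M.T@(p-s["tcp_pos"])).round(4))
    if n=="side": f0=cv2.resize(f0[100:300,160:400],None,fx=3,fy=3)
    if n=="scene":f0=cv2.resize(f0[60:260,180:380],None,fx=3,fy=3)
    cv2.imwrite(f"pics/{n}6.png",f0)
    r=optics.masks_of("spatula",im); 
    if r:
        f=im["frame"].astype(int); m=r[0]["mask"]&(f[...,2]>2*f[...,1])&(f[...,2]>50)
        P,u,v=cloud(im,m)
        if len(P)<10: continue
        for z in np.arange(P[:,2].min(),P[:,2].max(),.015):
            Q=P[abs(P[:,2]-z)<.0075]
            if len(Q)>4: print(z.round(3),len(Q),np.median(Q,0).round(4))
E
```

```text
9.075 [ 0.5885 -0.0085  0.2434] [2.2004 0.5806 0.2856] w 0.21317349440866454 F [-0.38 -0.02 -0.19]
dpos [-0.0017  0.0012 -0.0036] drot [-0.0114  0.0035  0.0007]
[-0.97  0.56  0.62  2.03  0.88  0.77 -0.62]
side spatula 0.45 [0.7865 0.135  0.0078] tool [ 0.2411 -0.2001  0.131 ]
side handle_end 0.83 [ 0.5913 -0.0062  0.132 ] tool [ 0.0026 -0.0864  0.0704]
side cup_floor 0.78 [ 0.5871 -0.0119  0.0154] tool [-0.0049 -0.1746  0.1467]
scene spatula 0.83 [ 0.5907 -0.0188  0.2768] tool [-0.0029  0.0321 -0.0134]
scene handle_end 0.96 [ 0.5895 -0.0094  0.1344] tool [-0.0005 -0.0833  0.0703]
scene cup_floor 0.95 [ 0.5898 -0.011   0.0196] tool [-0.002  -0.171   0.1445]
0.141 11 [ 0.5858 -0.014   0.1442]
0.156 22 [ 0.586  -0.0152  0.156 ]
0.171 36 [ 0.5869 -0.0158  0.1702]
0.186 44 [ 0.587  -0.0147  0.1853]
0.201 39 [ 0.5868 -0.0147  0.2003]
0.216 30 [ 0.586  -0.0155  0.2146]
0.246 6 [ 0.5915 -0.0163  0.2508]
0.261 32 [ 0.5884 -0.0168  0.261 ]
0.276 38 [ 0.5886 -0.0174  0.2753]
0.291 40 [ 0.588  -0.0175  0.2911]
0.306 39 [ 0.5882 -0.0178  0.3064]
wrist spatula 0.87 [ 0.5942 -0.0159  0.2751] tool [ 0.0016  0.0303 -0.0129]
wrist handle_end 0.91 [ 0.5906 -0.0086  0.1353] tool [ 0.0008 -0.0827  0.0696]
wrist cup_floor 0.15 [ 0.5922 -0.0155  0.2743] tool [-0.      0.0289 -0.0135]
0.142 855 [ 0.5863 -0.001   0.1438]
0.157 1399 [ 0.586  -0.0006  0.157 ]
0.172 1606 [ 0.586  -0.001   0.1717]
0.187 1651 [ 0.586  -0.0017  0.1866]
0.202 1735 [ 0.5864 -0.0024  0.2016]
0.217 1805 [ 0.5865 -0.0033  0.2166]
0.232 1905 [ 0.5868 -0.0043  0.2317]
0.247 2089 [ 0.587  -0.0051  0.2467]
0.262 2238 [ 0.587  -0.0059  0.2617]
```

View pics/side6.png

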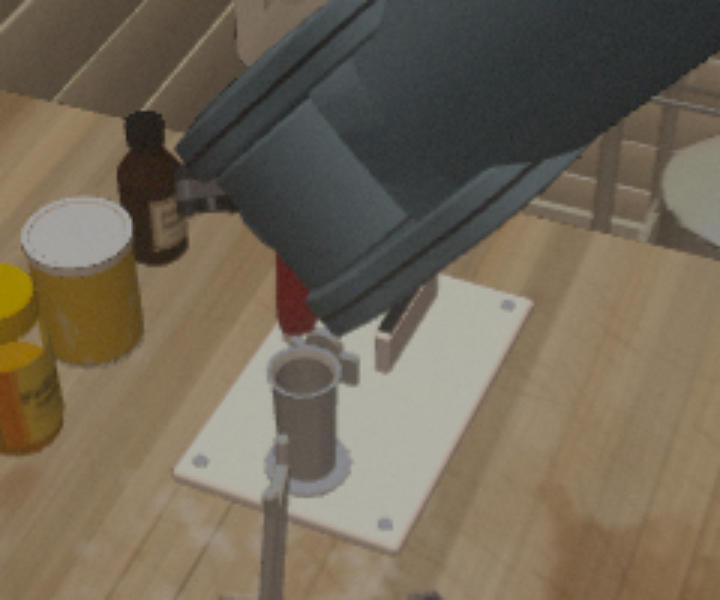

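View pics/scene6.png

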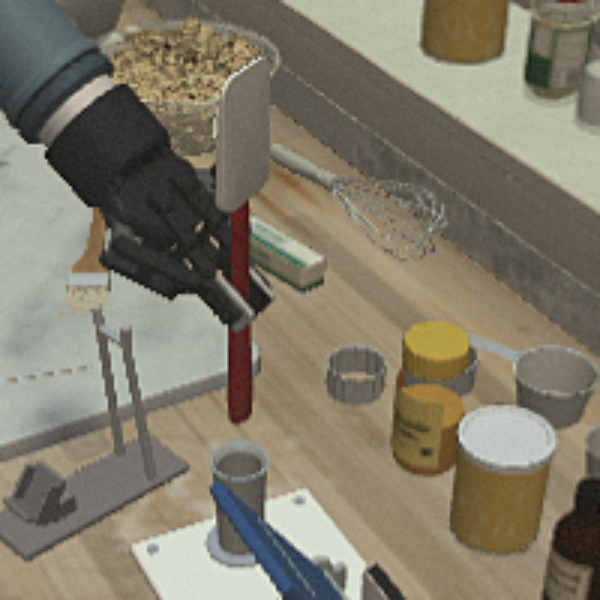

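View pics/wrist6.png

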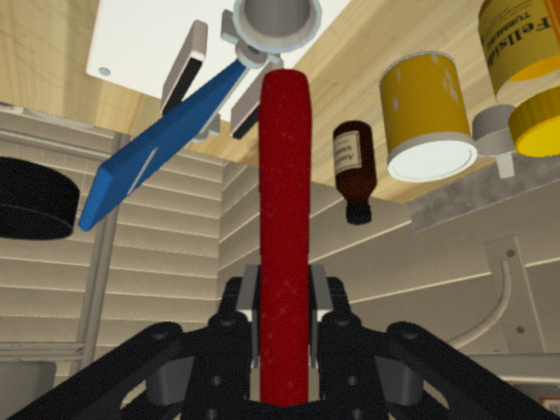

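Call:
{"api": "jog_arm", "payload": {"commands": [[-0.0015, 0, -0.01, -0.016, 0, 0], [0, 0, -0.015, 0, 0, 0], [0, 0, 0, 0, 0, 0]]}}

```text
t: 10.2
tcp_pos: [0.5871, -0.0077, 0.217]
eef_rot: [2.185, 0.581, 0.282]
ft_force: [0.8, 0.4, -0.4]
grip_width: 0.213
```

```bash
python3 - <<'E'
from h import *
place(.1);s=bot.read_state()
M=R.from_rotvec(s["eef_rot"]).as_matrix()
for n in ["side","scene","wrist"]:
    im=optics.get_image(n); f0=im["frame"]
    for l in ["handle_end","cup_floor"]:
        for r in optics.landmark_of(l,im)[:1]: p=cw(im,r["at"]);print(n,l,r["confidence"],p.round(4))
    if n=="side": f0=f0[150:300,200:340]
    if n=="scene":f0=f0[120:260,200:330]
    if n!="wrist": f0=cv2.resize(f0,None,fx=4,fy=4)
    cv2.imwrite(f"pics/{n}7.png",f0)
E
```

```text
10.2 [ 0.5871 -0.0077  0.217 ] [2.1848 0.5813 0.2822] w 0.21256062728785774 F [ 0.75  0.43 -0.4 ]
dpos [-0.0003  0.0005 -0.0072] drot [ 0.0043  0.0048 -0.0002]
side handle_end 0.89 [ 0.5874 -0.0093  0.1049]
side cup_floor 0.79 [ 0.5864 -0.0106  0.0139]
scene handle_end 0.72 [ 0.585  -0.0947  0.0012]
scene cup_floor 0.69 [ 0.5911 -0.0089  0.0184]
wrist handle_end 0.64 [ 0.5884 -0.0069  0.1108]
```

View pics/side7.png

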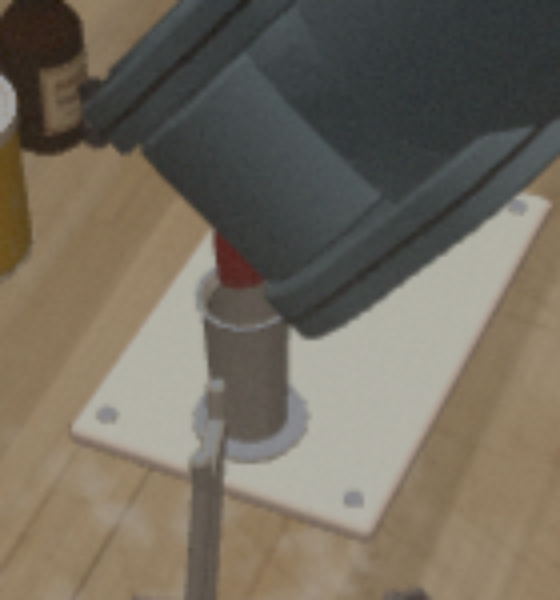

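View pics/scene7.png

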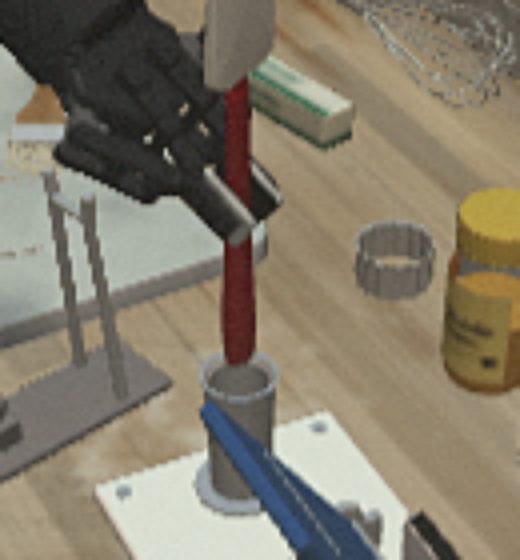

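View pics/wrist7.png

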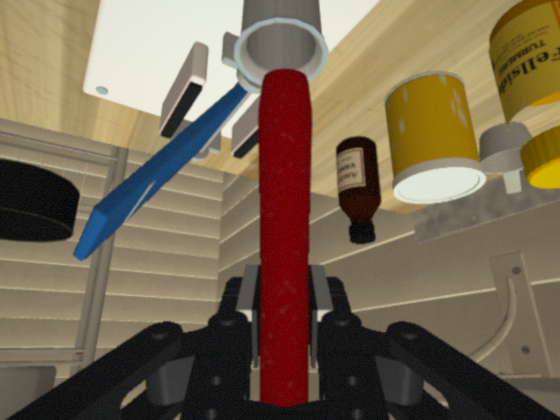

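Call:
{"api": "jog_arm", "payload": {"commands": [[0.001, -0.002, -0.012, 0, 0, 0], [0, 0, -0.012, 0, 0, 0], [0, 0, -0.012, 0, 0, 0]]}}

```text
t: 11.02
tcp_pos: [0.5892, -0.0095, 0.181]
eef_rot: [2.188, 0.579, 0.288]
ft_force: [-0.1, 0.6, -0.1]
grip_width: 0.212
```

```bash
python3 - <<'E'
from h import *
place(.07);s=bot.read_state(); print(np.round(s["joint_positions"],2))
for n in ["scene","wrist"]:
    im=optics.get_image(n); f0=im["frame"]
    if n=="scene":f0=f0[120:260,200:330]
    if n!="wrist": f0=cv2.resize(f0,None,fx=4,fy=4)
    cv2.imwrite(f"pics/{n}8.png",f0)
E
```

```text
11.025 [ 0.5892 -0.0095  0.181 ] [2.1876 0.5785 0.2875] w 0.21227731276159084 F [-0.09  0.55 -0.14]
dpos [-0.0025  0.0022 -0.0011] drot [0.0004 0.0087 0.0002]
[-0.97  0.7   0.61  2.05  0.92  0.66 -0.76]
```

View pics/scene8.png

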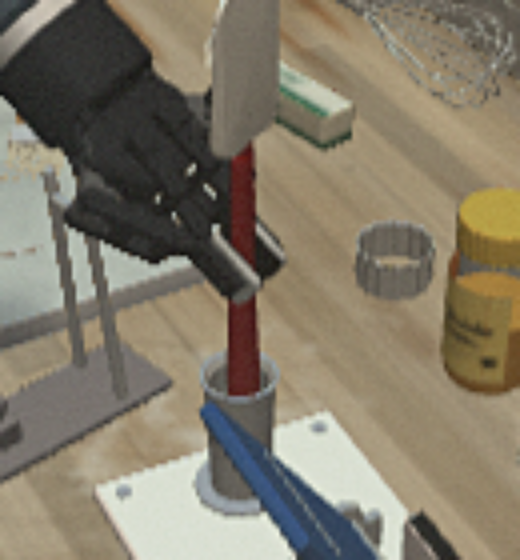

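View pics/wrist8.png

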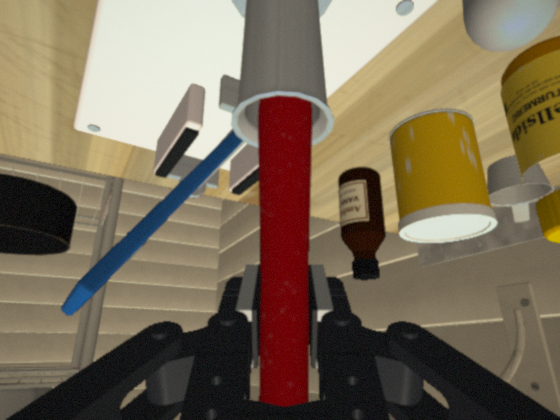

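Call:
{"api": "jog_arm", "payload": {"commands": [[-0.0015, 0, -0.012, 0, 0, 0], [0, 0, -0.012, 0, 0, 0], [0, 0, -0.01, 0, 0, 0]]}}

```text
t: 11.5
tcp_pos: [0.5873, -0.0094, 0.1445]
eef_rot: [2.187, 0.58, 0.286]
ft_force: [0.3, -0.0, -0.7]
grip_width: 0.208
```

Call:
{"api": "jog_arm", "payload": {"commands": [[0, 0, -0.006, 0, 0, 0], [0, 0, -0.006, 0, 0, 0]]}}

```text
t: 11.75
tcp_pos: [0.5873, -0.0094, 0.1313]
eef_rot: [2.187, 0.58, 0.286]
ft_force: [0.0, 0.7, -1.3]
grip_width: 0.215
```

```bash
python3 - <<'E'
from h import *
place(.02)
E
```

```text
11.75 [ 0.5873 -0.0094  0.1313] [2.1866 0.5803 0.2855] w 0.21509885975533324 F [ 0.02  0.65 -1.27]
dpos [-0.0005  0.0021 -0.0014] drot [ 0.0018  0.007  -0.0005]
```

Call:
{"api": "jog_arm", "payload": {"commands": [[0, 0, -0.003, 0, 0, 0], [0, 0, 0, 0, 0, 0]]}}

```text
t: 12.0
tcp_pos: [0.5875, -0.0098, 0.1285]
eef_rot: [2.185, 0.58, 0.285]
ft_force: [-1.5, 1.3, 1.2]
grip_width: 0.215
```

```bash
python3 - <<'E'
from h import *
rp()
for n in ["scene","wrist"]:
    im=optics.get_image(n); f0=im["frame"]
    if n=="scene":f0=f0[80:260,180:360]
    if n!="wrist": f0=cv2.resize(f0,None,fx=3,fy=3)
    cv2.imwrite(f"pics/{n}9.png",f0)
E
```

```text
12.0 [ 0.5875 -0.0098  0.1285] [2.185  0.5796 0.2855] w 0.21475179232880506 F [-1.45  1.29  1.21]
```

View pics/scene9.png

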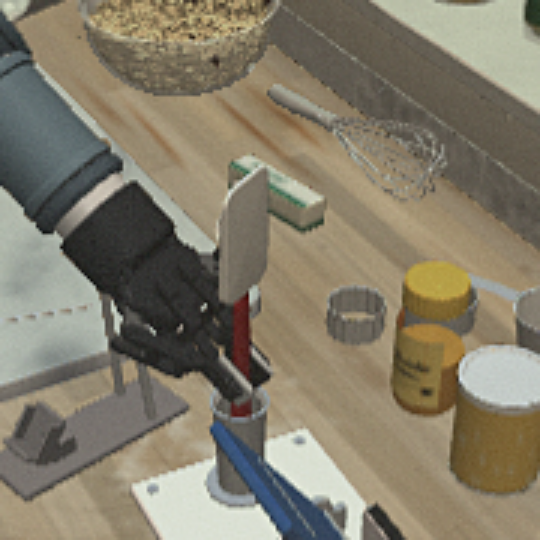

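View pics/wrist9.png

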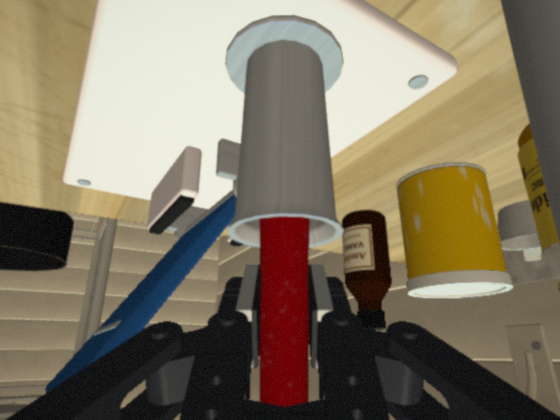

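Call:
{"api": "jog_arm", "payload": {"commands": [[0, 0, 0, 0, 0, 0], [0, 0, 0, 0, 0, 0], [0, 0, 0, 0, 0, 0], [0, 0, 0, 0, 0, 0]], "fingers": 0.055}}

```text
t: 12.6
tcp_pos: [0.5877, -0.0094, 0.1288]
eef_rot: [2.187, 0.579, 0.287]
ft_force: [0.0, 0.3, 0.5]
grip_width: 0.644
```

```bash
python3 - <<'E'
from h import *
s=rp(); print((-R.from_rotvec(s["eef_rot"]).as_matrix()[:,2]).round(3))
for n in ["scene","wrist"]:
    im=optics.get_image(n); f0=im["frame"]
    if n=="scene":f0=f0[80:260,180:360]
    if n!="wrist": f0=cv2.resize(f0,None,fx=3,fy=3)
    cv2.imwrite(f"pics/{n}10.png",f0)
E
```

```text
12.6 [ 0.5877 -0.0094  0.1288] [2.1867 0.5794 0.2868] w 0.6438992553813204 F [0.04 0.34 0.51]
[-0.392  0.675  0.625]
```

View pics/scene10.png

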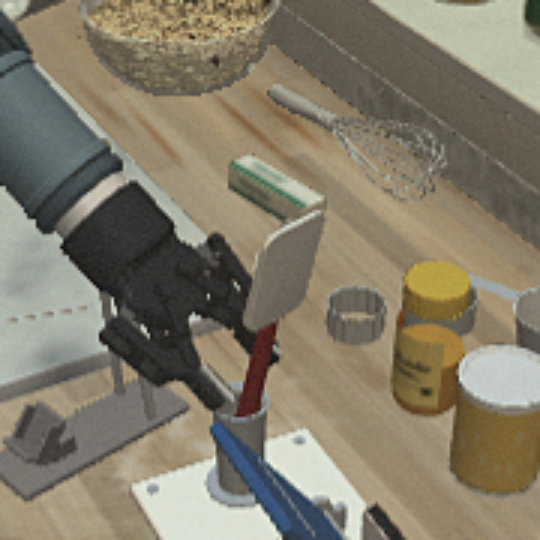

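View pics/wrist10.png

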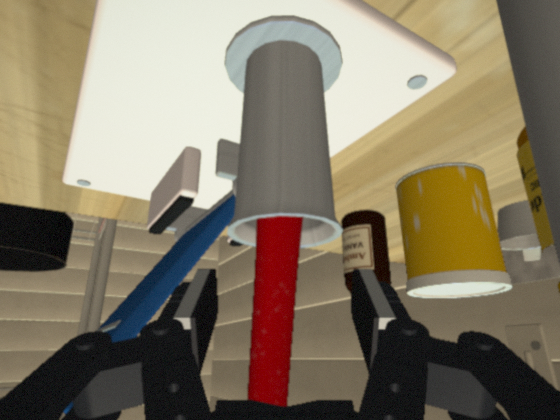

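Call:
{"api": "jog_arm", "payload": {"commands": [[-0.008, 0.013, 0.012, 0, 0, 0], [-0.012, 0.02, 0.019, 0, 0, 0], [-0.014, 0.024, 0.022, 0, 0, 0], [-0.016, 0.027, 0.025, 0, 0, 0], [-0.016, 0.027, 0.025, 0, 0, 0]]}}

```text
t: 13.32
tcp_pos: [0.5186, 0.1007, 0.2338]
eef_rot: [2.184, 0.575, 0.279]
ft_force: [0.2, 0.8, -0.0]
grip_width: 0.645
```

```bash
python3 - <<'E'
from h import *
s=rp(); print(np.round(s["joint_positions"],2))
for n in ["scene","side"]:
    im=optics.get_image(n); f0=im["frame"]
    for l in ["spatula","handle_end","cup_floor","flap_edge","flap_hinge"]:
        for r in optics.landmark_of(l,im)[:1]: p=cw(im,r["at"]);print(n,l,r["confidence"],p.round(4))
    r=optics.masks_of("spatula",im)
    if r:
        P,u,v=cloud(im,r[0]["mask"]); P=P[np.linalg.norm(P[:,:2]-[.589,-.011],axis=1)<.12]
        for z in np.arange(.1,.3,.02):
            Q=P[abs(P[:,2]-z)<.01]
            if len(Q)>4: print(z.round(3),len(Q),Q.mean(0).round(4),Q[:,1].min().round(3),Q[:,1].max().round(3))
    cv2.imwrite(f"pics/{n}11.png",f0)
E
```

```text
13.325 [0.5186 0.1007 0.2338] [2.1844 0.5752 0.2794] w 0.6453073927165354 F [ 0.23  0.79 -0.02]
[-1.18  0.56  0.54  2.04  0.77  0.95 -0.74]
scene spatula 0.72 [ 0.5952 -0.0441  0.1564]
scene cup_floor 0.69 [ 0.5877 -0.008   0.0222]
scene flap_edge 0.75 [ 0.5242 -0.1475  0.1617]
scene flap_hinge 0.84 [ 0.6066 -0.1513  0.0425]
0.1 33 [ 0.5877 -0.0257  0.1016] -0.03 -0.02
0.12 43 [ 0.5888 -0.03    0.1196] -0.034 -0.023
0.14 42 [ 0.5903 -0.035   0.14  ] -0.039 -0.029
0.16 43 [ 0.5917 -0.0401  0.1601] -0.045 -0.033
0.18 44 [ 0.593  -0.0445  0.1798] -0.049 -0.037
0.2 86 [ 0.5956 -0.053   0.2028] -0.059 -0.046
0.22 146 [ 0.5949 -0.0573  0.22  ] -0.064 -0.05
0.24 149 [ 0.5963 -0.0622  0.2403] -0.068 -0.053
0.26 153 [ 0.5987 -0.0667  0.2598] -0.074 -0.052
0.28 139 [ 0.6002 -0.0705  0.278 ] -0.078 -0.055
side spatula 0.66 [ 0.5979 -0.0455  0.1525]
side cup_floor 0.45 [ 0.6119 -0.1534  0.0404]
side flap_edge 0.93 [ 0.5236 -0.1508  0.165 ]
side flap_hinge 0.83 [ 0.6101 -0.1493  0.0402]
```

View pics/scene11.png

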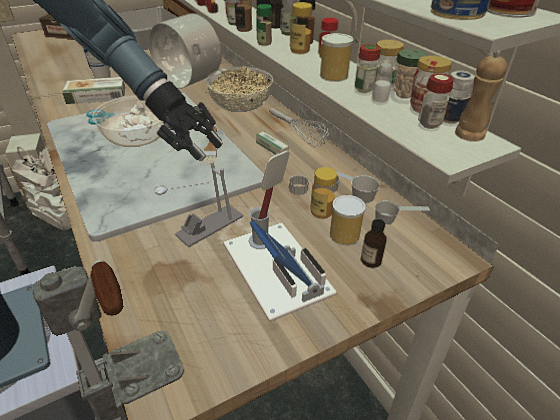

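View pics/side11.png

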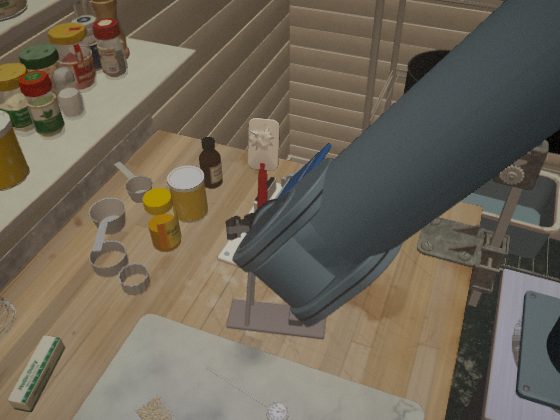

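```bash
cat >> h.py <<'E'
YAW=-.046; HINGE=np.array([.608,-.1515,.040])
def fpose(th,d,sgn=1,yoff=-.018,yaw=YAW):
    """flap angle th toward robot (+); d distance of TCP grasp point from hinge along plate"""
    ex=np.array([np.cos(yaw),np.sin(yaw),0]); ey=np.array([-np.sin(yaw),np.cos(yaw),0]); up=np.array([0,0,1.])
    zf=-np.sin(th)*ex+np.cos(th)*up; xf=np.cos(th)*ex+np.sin(th)*up
    z=-zf; x=sgn*xf; M=np.c_[x,np.cross(z,x),z]
    return HINGE+zf*(d+.003)+ey*yoff, M
E
python3 - <<'E'
from h import *
from kin import *
L=np.array([0.359,0.5032,0.4456,0.3243,0.0524,-0.097,0.])
q0=np.array(bot.read_state()["joint_positions"])
rng=np.random.default_rng(0)
for sgn in (1,-1):
  for th in (.6,.3,0):
    T,M=fpose(th,.13,sgn); sols=[]
    for k in range(25):
        qs=q0 if k==0 else lo+(hi-lo)*rng.random(7)
        q,e,a=ik(T,M,qs,L,1e-3)
        if e<.002 and a<.01: sols.append(q)
    print(sgn,th,T.round(3),len(sols))
    for q in sols[:6]: print("   ",q.round(2))
E
```

```text
1 0.6 [ 0.532 -0.166  0.15 ] 18
    [ 0.22  0.38  0.32  2.11 -1.31  0.37  1.62]
    [ 1.41  0.71 -0.76  2.4   3.04  0.24 -2.19]
    [ 0.58  0.38 -0.15  2.12 -1.12  0.19  1.47]
    [ 0.22  0.38  0.32  2.11 -1.31  0.37  1.62]
    [ 1.41  0.71 -0.76  2.4   3.04  0.24 -2.19]
    [ 1.41  0.71 -0.76  2.4   3.04  0.24 -2.19]
1 0.3 [ 0.568 -0.168  0.167] 14
    [ 0.25  0.43 -0.    1.98 -0.14  0.44  0.31]
    [ 0.44  0.43 -0.24  2.03  0.12  0.4   0.09]
    [ 1.28  0.93 -1.27  2.23  1.46  0.79 -0.97]
    [-0.34  0.58  0.84  1.86 -0.81  0.73  0.88]
    [-0.02  0.46  0.35  1.92 -0.44  0.54  0.58]
    [-0.5   0.71  1.13  1.83 -1.02  0.91  1.02]
1 0 [ 0.607 -0.169  0.173] 20
    [ 0.09  0.6   0.16  1.63 -0.11  0.92  0.25]
    [ 0.23  0.59 -0.04  1.66  0.03  0.89  0.14]
    [ 0.6   0.64 -0.56  1.74  0.42  0.88 -0.18]
    [ 0.29  0.59 -0.13  1.67  0.09  0.88  0.08]
    [ 1.03  1.01 -1.27  1.85  1.07  1.17 -0.68]
    [ 0.67  0.66 -0.65  1.76  0.49  0.89 -0.24]
-1 0.6 [ 0.532 -0.166  0.15 ] 18
    [ 1.41  0.7  -0.74  2.39  3.08  0.23  0.91]
    [ 0.48  0.38 -0.01  2.12 -1.2   0.25 -1.6 ]
    [ 1.41  0.71 -0.76  2.4   3.04  0.24  0.95]
    [ 0.58  0.38 -0.15  2.12 -1.12  0.19 -1.67]
    [ 0.58  0.38 -0.15  2.12 -1.12  0.19 -1.67]
    [ 1.39  0.67 -0.72  2.36  3.21  0.19  0.77]
-1 0.3 [ 0.568 -0.168  0.167] 21
    [ 1.02  0.58 -0.89  2.2   1.02  0.43  2.47]
    [ 0.18  0.43  0.08  1.96 -0.21  0.46 -2.76]
    [-0.46  0.67  1.05  1.84 -0.96  0.85 -2.16]
    [ 0.18  0.43  0.08  1.96 -0.21  0.46 -2.76]
    [ 0.97  0.55 -0.82  2.18  0.93  0.41  2.54]
    [ 1.12  0.65 -1.    2.21  1.17  0.5   2.36]
-1 0 [ 0.607 -0.169  0.173] 23
    [ 0.81  0.73 -0.85  1.79  0.67  0.94  2.76]
    [ 0.81  0.73 -0.85  1.79  0.67  0.94  2.76]
    [-0.07  0.64  0.41  1.59 -0.29  0.97 -2.76]
    [-0.07  0.64  0.41  1.59 -0.29  0.97 -2.76]
    [ 1.03  1.01 -1.27  1.85  1.07  1.17  2.46]
    [ 0.81  0.73 -0.85  1.79  0.67  0.94  2.76]
```

```bash
python3 - <<'E'
from h import *
from kin import *
L=np.array([0.359,0.5032,0.4456,0.3243,0.0524,-0.097,0.])
T0,M0=fpose(0.0,.13)
delta([.50,.03,.40],M0)
q=np.array([.1,.3,.1,1.9,-.1,.9,.3])
for th,d in ((0.1,.26),(.45,.24),(.45,.13),(.3,.13),(.1,.13),(0,.13)):
    T,M=fpose(th,d); q,e,a=ik(T,M,q,L,.02); print(th,d,T.round(3),q.round(2),round(e,4),round(a,4))
E
```

```text
14.025 [0.5194 0.0998 0.2329] [2.1839 0.5749 0.2794] w 0.6401960052540362 F [ 0.59  0.46 -0.59]
dpos [-0.0194 -0.0698  0.1671] drot [ 0.8841  0.2131 -0.5222]
0.1 0.26 [ 0.581 -0.168  0.302] [ 0.12  0.36  0.12  1.68 -0.07  1.01  0.23] 0.0 0.0
0.45 0.24 [ 0.502 -0.165  0.259] [ 0.2   0.14  0.12  2.13 -0.3   0.46  0.51] 0.0 0.0
0.45 0.13 [ 0.549 -0.167  0.16 ] [ 0.3   0.39 -0.01  2.08 -0.42  0.26  0.63] 0.0 0.0
0.3 0.13 [ 0.568 -0.168  0.167] [ 0.15  0.43  0.12  1.96 -0.25  0.47  0.41] 0.0 0.0
0.1 0.13 [ 0.594 -0.169  0.172] [ 0.1   0.54  0.15  1.75 -0.14  0.77  0.28] 0.0 0.0
0 0.13 [ 0.607 -0.169  0.173] [ 0.1   0.6   0.14  1.63 -0.1   0.91  0.24] 0.0 0.0
```

Call:
{"api": "jog_arm", "payload": {"commands": [[-0.01, 0, 0.04, 0.126, 0.03, -0.075], [-0.01, 0, 0.045, 0.126, 0.03, -0.075], [0, 0, 0.045, 0.126, 0.03, -0.075], [0, 0, 0.035, 0.126, 0.03, -0.075], [0, 0, 0.01, 0.126, 0.03, -0.075]], "fingers": 0.0854}}

```text
t: 14.65
tcp_pos: [0.4969, 0.1019, 0.411]
eef_rot: [2.901, 0.153, 0.091]
ft_force: [-1.2, -0.4, -1.1]
grip_width: 0.999
```

```bash
python3 - <<'E'
from h import *
T0,M0=fpose(0.0,.13)
delta([.50,.0,.41],M0);print(np.round(bot.read_state()["joint_positions"],2))
E
```

```text
14.65 [0.4969 0.1019 0.411 ] [2.9009 0.1527 0.0909] w 0.9985683684226807 F [-1.19 -0.41 -1.13]
dpos [ 0.0031 -0.1019 -0.001 ] drot [ 0.2369  0.0569 -0.1504]
[-0.93  0.16  0.57  1.74  0.17  1.28 -0.32]
```

Call:
{"api": "jog_arm", "payload": {"commands": [[0, -0.05, 0, 0.08, 0.02, -0.05], [0, -0.054, 0, 0.08, 0.02, -0.05], [0, -0.054, 0, 0.077, 0.017, -0.05], [0, -0.054, 0, 0, -0.08, 0], [0, -0.054, -0.01, 0, -0.08, 0]]}}

```text
t: 15.28
tcp_pos: [0.4981, -0.1708, 0.4039]
eef_rot: [-3.116, 0.074, -0.269]
ft_force: [0.8, -0.6, -0.8]
grip_width: 1.001
```

```bash
python3 - <<'E'
from h import *
T,M=fpose(0.45,.24)
delta(T,M);print(np.round(bot.read_state()["joint_positions"],2))
E
```

```text
15.275 [ 0.4981 -0.1708  0.4039] [-3.1158  0.0744 -0.2686] w 1.0005428257218907 F [ 0.8  -0.58 -0.77]
dpos [ 0.0035  0.0062 -0.1451] drot [-0.0301 -0.2773 -0.0021]
[-0.46  0.1   0.81  1.82 -0.16  1.1   0.36]
```

Call:
{"api": "jog_arm", "payload": {"commands": [[0.001, 0.002, -0.025, -0.008, -0.07, 0], [0.001, 0.002, -0.035, -0.008, -0.07, 0], [0.001, 0.001, -0.035, -0.007, -0.07, 0], [0.001, 0.001, -0.035, -0.007, -0.067, 0], [0, 0, -0.005, 0, 0, 0]]}}

```text
t: 15.9
tcp_pos: [0.4979, -0.1724, 0.2659]
eef_rot: [3.045, -0.09, 0.711]
ft_force: [0.1, 0.2, 0.6]
grip_width: 0.997
```

```bash
python3 - <<'E'
from h import *
T,M=fpose(0.45,.13)
delta(T,M);s=bot.read_state();print(np.round(s["joint_positions"],2))
for n in ["wrist","scene"]:
    im=optics.get_image(n); cv2.imwrite(f"pics/{n}12.png",im["frame"])
    for l in ["flap_edge","flap_hinge","spatula"]:
        for r in optics.landmark_of(l,im)[:1]: p=cw(im,r["at"]);print(n,l,r["confidence"],p.round(4))
    
E
```

```text
15.9 [ 0.4979 -0.1724  0.2659] [ 3.0455 -0.0896  0.7114] w 0.9969979839226106 F [0.13 0.21 0.63]
dpos [ 0.0515  0.0056 -0.1061] drot [-0.      0.009   0.0127]
[-0.35  0.14  0.73  2.22 -0.55  0.43  0.76]
wrist flap_edge 0.64 [ 0.5194 -0.1446  0.1656]
wrist flap_hinge 0.88 [ 0.6033 -0.1541  0.0405]
scene flap_edge 0.77 [ 0.5253 -0.1483  0.1678]
scene flap_hinge 0.76 [ 0.6091 -0.1523  0.0386]
scene spatula 0.97 [ 0.5946 -0.0425  0.1555]
```

View pics/wrist12.png

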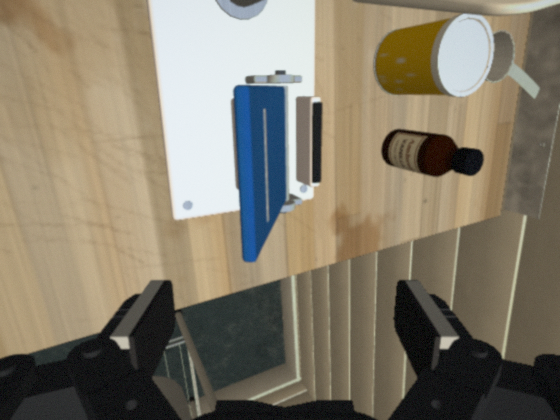

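View pics/scene12.png

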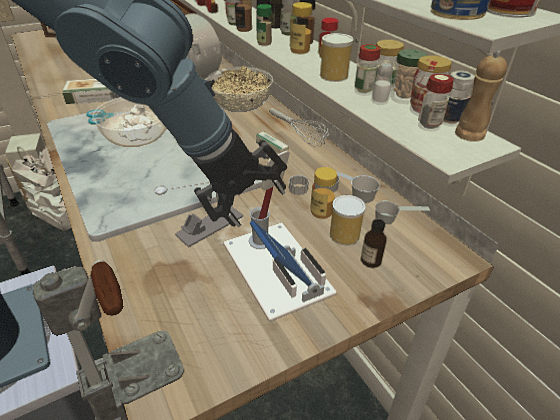

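Call:
{"api": "jog_arm", "payload": {"commands": [[0.01, 0.002, -0.021, 0, 0.004, 0.006], [0.01, 0.002, -0.021, 0, 0.004, 0.006], [0.01, 0.001, -0.021, 0, 0, 0], [0.01, 0.001, -0.02, 0, 0, 0]]}}

```text
t: 16.8
tcp_pos: [0.5466, -0.1661, 0.1888]
eef_rot: [3.045, -0.062, 0.724]
ft_force: [0.2, 0.1, -0.2]
grip_width: 1.002
```

```bash
python3 - <<'E'
from h import *
T,M=fpose(0.45,.13)
delta(T,M);s=bot.read_state();print(np.round(s["joint_positions"],2))
for n in ["wrist","scene"]:
    im=optics.get_image(n); f=im["frame"]
    if n=="scene": f=cv2.resize(f[120:320,180:380],None,fx=3,fy=3)
    cv2.imwrite(f"pics/{n}13.png",f)
E
```

```text
16.8 [ 0.5466 -0.1661  0.1888] [ 3.0454 -0.0624  0.7239] w 1.001665113632806 F [ 0.24  0.08 -0.21]
dpos [ 0.0028 -0.0007 -0.029 ] drot [ 0.0019  0.0167 -0.0048]
[-0.1   0.36  0.44  2.18 -1.    0.31  1.16]
```

View pics/wrist13.png

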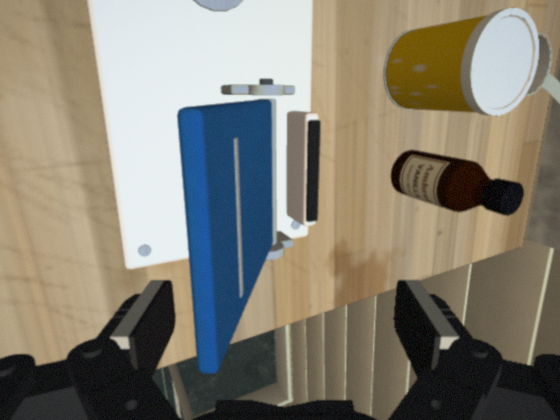

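View pics/scene13.png

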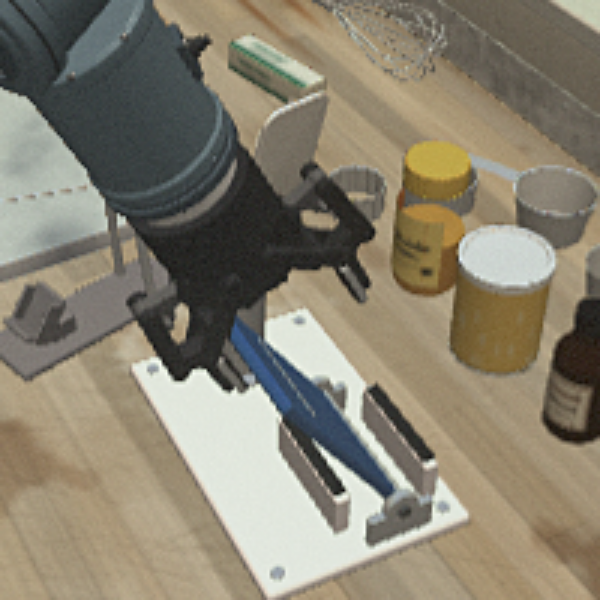

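Call:
{"api": "jog_arm", "payload": {"commands": [[-0.009, 0, -0.004, 0.001, 0.01, -0.002], [0.003, 0, -0.008, 0, 0.006, -0.002], [0.004, 0, -0.008, 0, 0, 0], [0.004, 0, -0.008, 0, 0, 0]]}}

```text
t: 17.4
tcp_pos: [0.5486, -0.1661, 0.1611]
eef_rot: [3.051, -0.068, 0.7]
ft_force: [0.1, -0.6, -0.8]
grip_width: 1.003
```

```bash
python3 - <<'E'
from h import *
T,M=fpose(0.45,.13)
delta(T,M);s=bot.read_state();print(np.round(s["joint_positions"],2))
for n in ["wrist"]:
    im=optics.get_image(n); f=im["frame"]
    cv2.imwrite(f"pics/{n}14.png",f)
E
```

```text
17.4 [ 0.5486 -0.1661  0.1611] [ 3.0506 -0.0682  0.6996] w 1.0031678470263092 F [ 0.06 -0.6  -0.8 ]
dpos [ 0.0008 -0.0007 -0.0013] drot [ 0.0011  0.0008 -0.001 ]
[-0.04  0.41  0.37  2.18 -1.09  0.27  1.25]
```

View pics/wrist14.png

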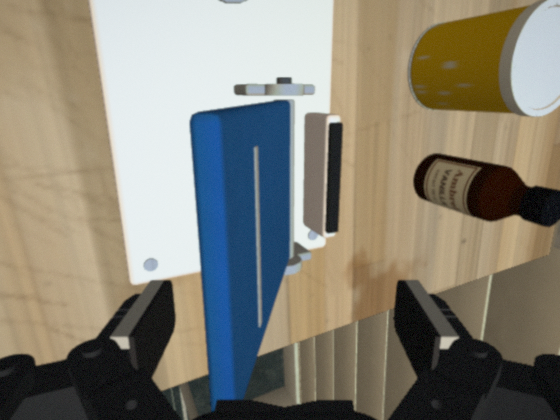

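Call:
{"api": "jog_arm", "payload": {"commands": [[0, 0, 0, 0, 0, 0], [0, 0, 0, 0, 0, 0], [0, 0, 0, 0, 0, 0]], "fingers": 0.03, "grip_force": 30}}

```text
t: 17.82
tcp_pos: [0.5483, -0.1661, 0.1598]
eef_rot: [3.052, -0.069, 0.697]
ft_force: [-1.1, 0.0, 0.9]
grip_width: 0.371
```

Call:
{"api": "jog_arm", "payload": {"commands": [[0, 0, 0, 0, 0, 0], [0, 0, 0, 0, 0, 0], [0, 0, 0, 0, 0, 0], [0, 0, 0, 0, 0, 0]], "fingers": 0.0}}

```text
t: 18.32
tcp_pos: [0.5487, -0.1661, 0.1602]
eef_rot: [3.051, -0.067, 0.698]
ft_force: [0.5, 0.0, 0.3]
grip_width: 0.114
```

```bash
python3 - <<'E'
from h import *
T,M=fpose(0.45,.13)
delta(T,M)
for n in ["wrist","scene"]:
    im=optics.get_image(n); f=im["frame"]
    if n=="scene": f=cv2.resize(f[120:320,180:380],None,fx=3,fy=3)
    cv2.imwrite(f"pics/{n}15.png",f)
E
```

```text
18.325 [ 0.5487 -0.1661  0.1602] [ 3.0508 -0.0675  0.6981] w 0.11366805426235052 F [0.54 0.04 0.27]
dpos [ 0.0007 -0.0007 -0.0005] drot [ 0.0013 -0.0001 -0.0015]
```

View pics/wrist15.png

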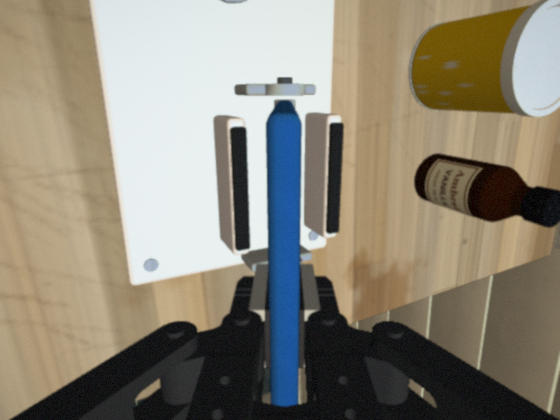

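View pics/scene15.png

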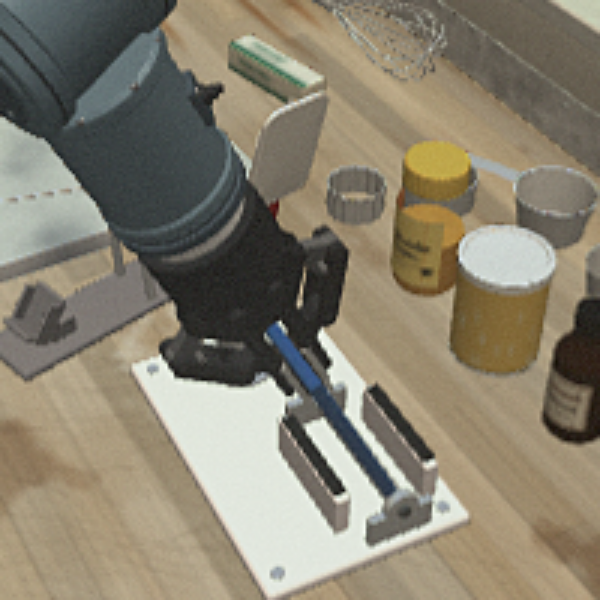

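```bash
python3 - <<'E'
from h import *
ths=np.linspace(.45,0,11)
for a,b in zip(ths[:-1],ths[1:]): print(round(b,3),(fpose(b,.13)[0]-fpose(a,.13)[0]).round(4))
T,M=fpose(0,.13);delta(T,M)
E
```

```text
0.405 [ 0.0054 -0.0003  0.0025]
0.36 [ 0.0055 -0.0003  0.0022]
0.315 [ 0.0056 -0.0003  0.002 ]
0.27 [ 0.0057 -0.0003  0.0017]
0.225 [ 0.0058 -0.0003  0.0015]
0.18 [ 0.0059 -0.0003  0.0012]
0.135 [ 0.0059 -0.0003  0.0009]
0.09 [ 0.0059 -0.0003  0.0007]
0.045 [ 0.006  -0.0003  0.0004]
0.0 [ 0.006  -0.0003  0.0001]
18.425 [ 0.5487 -0.1661  0.1602] [ 3.0509 -0.0676  0.6981] w 0.11659053403549106 F [ 0.29 -1.57 -0.66]
dpos [ 0.0585 -0.0034  0.0128] drot [ 0.0216  0.4494 -0.0017]
```

Call:
{"api": "jog_arm", "payload": {"commands": [[0.0055, -0.0003, 0.0024, 0.002, 0.045, 0], [0.0055, -0.0003, 0.0022, 0.002, 0.045, 0], [0.0056, -0.0003, 0.002, 0.002, 0.045, 0], [0.0057, -0.0003, 0.0017, 0.002, 0.045, 0], [0.0058, -0.0003, 0.0015, 0.002, 0.045, 0]]}}

```text
t: 19.05
tcp_pos: [0.5775, -0.1673, 0.1704]
eef_rot: [3.115, -0.069, 0.341]
ft_force: [3.8, -1.1, -7.8]
grip_width: 0.114
```

```bash
python3 - <<'E'
from h import *
s=rp();print(np.round(s["joint_positions"],2))
for th in (.225,0):
    T,M=fpose(th,.13);delta(T,M)
E
```

```text
19.05 [ 0.5775 -0.1673  0.1704] [ 3.1148 -0.0691  0.341 ] w 0.11355644464663604 F [ 3.81 -1.15 -7.76]
[-0.31  0.56  0.72  1.95 -0.72  0.65  0.8 ]
19.05 [ 0.5775 -0.1673  0.1704] [ 3.1148 -0.0691  0.341 ] w 0.11355644464663604 F [ 3.81 -1.15 -7.76]
dpos [ 0.     -0.0008 -0.0008] drot [ 0.0022 -0.007  -0.0013]
19.05 [ 0.5775 -0.1673  0.1704] [ 3.1148 -0.0691  0.341 ] w 0.11355644464663604 F [ 3.81 -1.15 -7.76]
dpos [ 0.0297 -0.0021  0.0026] drot [ 0.0124  0.2178 -0.0016]
```

Call:
{"api": "jog_arm", "payload": {"commands": [[0.0059, -0.0003, 0.0008, 0.002, 0.043, 0], [0.0059, -0.0003, 0.0006, 0.002, 0.043, 0], [0.0059, -0.0003, 0.0005, 0.002, 0.043, 0], [0.0059, -0.0003, 0.0003, 0.002, 0.043, 0], [0.0059, -0.0003, 0, 0.002, 0.043, 0]]}}

```text
t: 19.68
tcp_pos: [0.6075, -0.1686, 0.1737]
eef_rot: [3.139, -0.069, -0.008]
ft_force: [0.9, -0.3, 1.1]
grip_width: 0.115
```

```bash
python3 - <<'E'
from h import *
s=rp();print(np.round(s["joint_positions"],2))
T,M=fpose(0,.13);delta(T,M)
for n in ["scene","side","wrist"]:
    im=optics.get_image(n); f=im["frame"]
    for l in ["flap_edge","flap_hinge","spatula","handle_end","cup_floor"]:
        for r in optics.landmark_of(l,im)[:1]: p=cw(im,r["at"]);print(n,l,round(r["confidence"],2),p.round(4))
    r=optics.masks_of("cover_flap",im)
    if r:
        P,u,v=cloud(im,r[0]["mask"]&(f[...,0]>1.5*f[...,2])); P=P[np.linalg.norm(P-[.608,-.152,.11],axis=1)<.12]
        if len(P)>20:
            c=P.mean(0); w,V=np.linalg.eigh(np.cov((P-c).T)); print(len(P),c.round(4),"n",V[:,0].round(3),np.sqrt(w).round(4))
    if n!="wrist": f=cv2.resize(f[100:320,160:400],None,fx=2.7,fy=2.7)
    cv2.imwrite(f"pics/{n}16.png",f)
E
```

```text
19.675 [ 0.6075 -0.1686  0.1737] [ 3.1391 -0.0686 -0.0085] w 0.11461089750979304 F [ 0.94 -0.34  1.11]
[-0.32  0.73  0.78  1.69 -0.59  0.99  0.63]
19.675 [ 0.6075 -0.1686  0.1737] [ 3.1391 -0.0686 -0.0085] w 0.11461089750979304 F [ 0.94 -0.34  1.11]
dpos [-0.0003 -0.0009 -0.0007] drot [ 0.0016 -0.0054 -0.0023]
scene flap_edge 0.79 [ 0.609  -0.1532  0.1912]
scene flap_hinge 0.94 [ 0.6077 -0.153   0.04  ]
scene spatula 0.97 [ 0.5913 -0.037   0.1535]
scene cup_floor 0.75 [ 0.5895 -0.011   0.0205]
648 [ 0.6035 -0.1678  0.129 ] n [ 1.    -0.012 -0.005] [0.0021 0.0347 0.0455]
side flap_edge 0.84 [ 0.6086 -0.1523  0.1923]
side flap_hinge 0.57 [ 0.6073 -0.1528  0.041 ]
side spatula 0.94 [ 0.5983 -0.0435  0.1522]
side cup_floor 0.76 [ 0.5897 -0.0074  0.0161]
28 [ 0.608  -0.1454  0.1733] n [0.997 0.033 0.07 ] [0.002  0.0081 0.0402]
wrist spatula 0.32 [ 7.864e-01 -1.768e-01  3.000e-04]
9159 [ 0.6075 -0.1379  0.1895] n [ 0.999 -0.041 -0.005] [0.0027 0.0067 0.0284]
```

View pics/scene16.png

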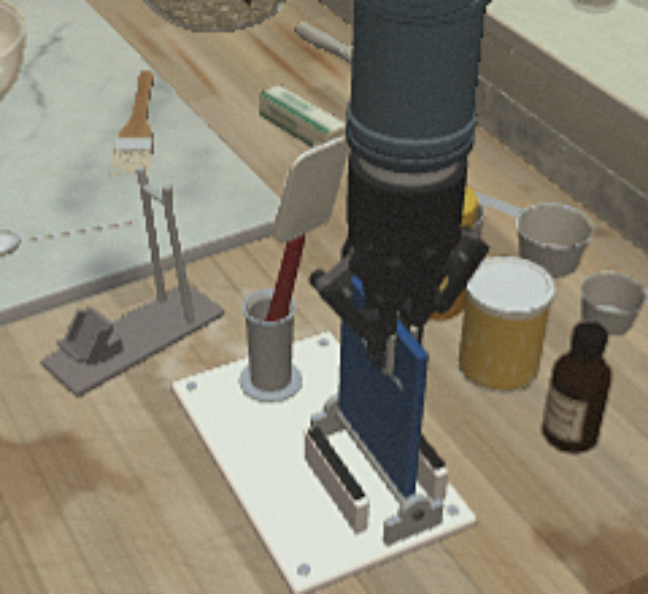

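View pics/side16.png

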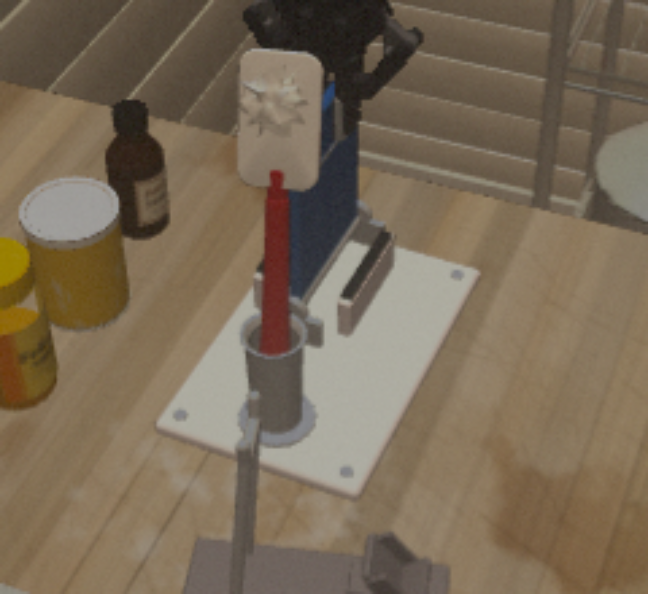

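View pics/wrist16.png

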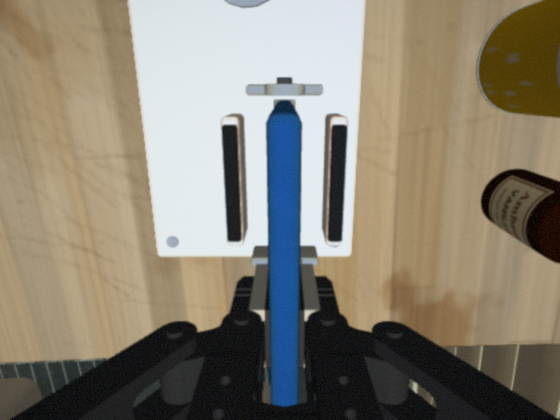

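Call:
{"api": "jog_arm", "payload": {"commands": [[0, 0, 0, 0, 0, 0], [0, 0, 0, 0, 0, 0], [0, 0, 0, 0, 0, 0], [0, 0, 0, 0, 0, 0], [0, 0, 0, 0, 0, 0]]}}

```text
t: 21.35
tcp_pos: [0.6074, -0.1686, 0.1737]
eef_rot: [3.139, -0.069, -0.006]
ft_force: [0.1, 0.4, 3.6]
grip_width: 0.112
```

Call:
{"api": "jog_arm", "payload": {"commands": [[0, 0, 0, 0, 0, 0], [0, 0, 0, 0, 0, 0], [0, 0, 0, 0, 0, 0], [0, 0, 0, 0, 0, 0], [0, 0, 0, 0, 0, 0]]}}

```text
t: 21.98
tcp_pos: [0.6075, -0.1686, 0.1737]
eef_rot: [3.139, -0.069, -0.006]
ft_force: [-0.6, 0.4, 4.2]
grip_width: 0.113
```

```bash
python3 - <<'E'
from h import *
T,M=fpose(0,.13);delta(T,M)
for n in ["scene","side"]:
    im=optics.get_image(n)
    for l in ["flap_edge","flap_hinge","drum_cornflour","vanilla","jar_turmeric","cutter_ring_2"]:
        for r in optics.landmark_of(l,im)[:1]: p=cw(im,r["at"]);print(n,l,round(r["confidence"],2),p.round(4))
    r=optics.masks_of("spatula",im)
    if r:
        P,u,v=cloud(im,r[0]["mask"]); P=P[np.linalg.norm(P[:,:2]-[.589,-.03],axis=1)<.08]
        for z in np.arange(.1,.3,.03):
            Q=P[abs(P[:,2]-z)<.01]
            if len(Q)>4: print(z.round(3),len(Q),np.median(Q,0).round(4),Q[:,1].min().round(3))
E
```

```text
21.975 [ 0.6075 -0.1686  0.1737] [ 3.1391 -0.0686 -0.0057] w 0.11311820416646469 F [-0.57  0.45  4.18]
dpos [-0.0003 -0.0009 -0.0007] drot [ 0.0017 -0.0037 -0.0023]
scene flap_edge 0.84 [ 0.61   -0.1493  0.1901]
scene flap_hinge 0.56 [ 0.6096 -0.1524  0.0402]
scene drum_cornflour 0.59 [ 0.7861 -0.0807  0.0035]
scene vanilla 0.86 [ 7.845e-01 -1.778e-01 -3.000e-04]
0.1 113 [ 0.5856 -0.0216  0.0958] -0.106
0.13 14 [ 0.605  -0.1036  0.1273] -0.108
side flap_edge 0.74 [ 0.6055 -0.1571  0.1908]
side flap_hinge 0.64 [ 0.6104 -0.1505  0.0432]
side drum_cornflour 0.72 [ 7.85e-01 -7.95e-02 -7.00e-04]
side vanilla 0.91 [ 7.886e-01 -1.774e-01 -5.000e-04]
side jar_turmeric 0.59 [ 0.7862  0.0203 -0.0019]
side cutter_ring_2 0.7 [0.7851 0.1365 0.0039]
0.1 121 [ 0.5899 -0.0172  0.0998] -0.1
0.13 108 [ 0.5928 -0.0252  0.129 ] -0.098
0.16 93 [ 0.5936 -0.033   0.1595] -0.098
0.19 105 [ 0.5957 -0.0415  0.1917] -0.05
0.22 357 [ 0.5979 -0.05    0.2203] -0.06
0.25 341 [ 0.5962 -0.0525  0.2517] -0.071
0.28 314 [ 0.6028 -0.0675  0.2767] -0.076
```

```bash
python3 -c "
from workcell import bot
print(bot.sign_off())"
```

```text
the job is handed in; nothing more can be done
None
```

The spatula is standing handle down in the steel cup and has been let go. The flap is upright with the fingers still gripping it. I handed the job in at about 22.5 s of the 54 s allowed.

What my last checks, just before hand-in, showed:
- **Flap:** from camera landmarks, depth and the tool pose it is within about 0.03 rad of upright. The grip is set to 30 N, and nothing moved over a hold of about 1.25 s. It never went past upright, so it was not tipped to the far side.
- **Spatula:** it leans about 0.26 rad (15°) towards the flap, the furthest lean the station allows, but within the 0.35 rad limit. It did not move while I worked on the flap. At flap height it is about 45 mm clear of the flap. I judged the handle end to be on the cup floor from how far the tool went down and the light contact force, because the cameras could not see it there.
- **Bystanders:** the drum, the bottle, the jar and the ring all measured within about 5 mm of where they started, which is within measuring error.

The trained networks gave two clearly false readings, one for the handle end and one for the cup floor. I checked them against the pictures and ignored them. The scene camera's last spatula cutout was also poor, so I used the side camera for that check.

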